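# Pack the marble sample carton in layers

### The arm

A 6-joint arm with a two-finger parallel gripper is mounted at the origin on the work surface. World frame = base frame: x ahead of the robot, y to its left, z up, the work surface at z = 0. Lengths are in m, angles in rad, forces in N, time in s.
With the tool pointing down it reaches from about 0.225 to 0.875 m from the base axis. Payload 3.4 kg.
Tool frame: the origin (TCP) lies between the finger pads; the fingertips stand 19 mm ahead of it and the grasp point (between the pads) is the TCP (robot.tip_reach is the distance from the TCP to the fingertips, in m); y points along the fingers, z is the direction in which the jaws open and shut, and the axes are right-handed (so a half turn about y gives the same grasp; the last joint's range is limited). The gripper opens to 85 mm and grips with 20 to 120 N. Pads are 22 mm wide; open, the fingers measure 114 mm over their backs; the gripper's body (76 mm by 85 mm) begins 54 mm behind the grasp point. The pads swing forward as they close: fully open they stand 13 mm farther back than shut.
Start: joints at [-1.374, 0.276, 1.505, -0, 1.361, -0.121], TCP at [0.18, -0.546, 0.216] pointing down, gripper open.
Joint ranges: [-2.89, 2.89], [-0.75, 2.08], [0.22, 2.7], [-1.18, 4.32], [0.11, 2.71], [-2.7, 2.7]. Speed limits (rad/s): [2.57, 2.57, 3.14, 3.14, 3.14, 3.14].

### API

Orientations are given as a unit quaternion [w, x, y, z].
In Python, from rig import robot gives the robot as it stands.
- The arm moves only by the tool step_arm, never from a script. Its argument "increments" is a list that holds one entry, the list of rows, each a list of 7 numbers: the finger opening in mm, from 0 to 85.4, then the shift along the world's x, y, z in mm, then the turn, a rotation vector about the world's x, y, z in degrees. In form: [[[gripper, dx, dy, dz, ax, ay, az], ...]]. A call has 1 to 10 rows; each row shifts and turns the pose as measured when the row begins; what a row does not reach is not made up. A row lasts 1/10 s, in which the tool goes at most 50 mm and 8.59 degrees, less where a joint would pass 70% of its speed; a pose out of reach is approached as far as the arm can. A call is refused whole if a number of a shift passes 50 or a number of a turn 8.59, either way. A call with a gripper value outside its range is refused whole. The fingers move at their own pace and stop on an object; the grip force is fixed at half the most. Time passes only in rows, so rows that do not move let the fingers close. It gives the time, the measured TCP pose, the force and the opening at its end, in the units of the state.
- robot.state(): the state, without advancing time (a new reading comes with each control period).
- robot.grab_frame(name): name is "scene" or "top" or "wrist"; returns (picture, depth): 480x640x3 uint8, red, green, blue; 480x640 float32, m along the optical axis (not along the pixel's ray), 0 where there is no reading.
- robot.camera_model(name): a dict with "intrinsics" (3x3 intrinsics, pixels), "extrinsics" (4x4, takes a point from world to camera coordinates). Camera axes: x right, y down, z forward; pixel columns grow to the right and rows downward; lengths in m; the calibration is good to about 2 mm. A picture is of the moment at which its call begins: read the wrist's pose just before it. camera_model takes no time and is no camera call; for the wrist camera it gives the pose at the moment of the call.
- robot.job_done(): hands the job in, once; it reports no verdict.
Trained networks look in the newest picture that a camera, given by its name, has taken for a name from the list of things; names that differ only in an ending like _2 or _b are one class to them, and where a whole thing is asked for, a point or a joint stands for the part that bears it (a point fixed in the world has none). Each returns a list of dicts, best first, with "score" (0 to 1); they miss things now and then, are a little off and sometimes report something else, mostly with a low value. They report only what shows in the picture. A call takes as long as a camera call. They do not tell look-alikes from the thing itself.
- robot.masks_of(name, camera): "mask" (480x640 bool, what is visible of it) and "bbox" ([left, top, right, bottom] in pixels, round what is visible of it).
The state is a dict: "t": time; "joint_pos": joint angles; "joint_velocities": joint speeds; "effort": joint torques, N m; "tcp_pos": TCP position; "tool_rot": TCP orientation; "contact_force": force on the tool from outside, world axes, zero at the start; "torque": the same for the moment, N m; "finger_gap": finger opening in m.
Only numpy, scipy, OpenCV 4.12 (cv2) and the standard library are available. Lean on these libraries where they do the work, as an engineer would, in place of code of your own. Each camera call takes 0.05 s, during which the arm holds its last target. There are 200 camera calls.

### The job

Pack the empty white sample carton in layers, everything flat and face up: first the brown honeycomb pad on the carton floor, on it the green hexagon sample, then the blue plastic interleaf sheet, and the white round-disc sample on top. Lay the stone samples down gently instead of dropping them in, and leave the beige sample, the tape roll, the marker pen and the loose disc where they lie.

Things in the scene. Friction and masses are not known exactly. Their poses are not given: they have to be found in the camera images.
- carton: empty WHITE carton, fixed, open on top: inside 128 x 72 mm, floor and walls 4 mm thick, rim 60 mm above the bench. Both long sides have a finger cut-out 70 mm wide in the middle, open from rim to floor. Its lid lies folded back flat on the bench beyond its +x end. Origin: centre of its underside, on the bench; x along its length towards the lid, y across, z up
- kraft_pad_center (a point): brown honeycomb cardboard cushioning pad, 112 x 56 mm, 12 mm thick, about 35 g, plain, lying flat on the bench. The point given is its centre (half-way up); its x axis runs along the 112 mm length, y along the 56 mm width, z up.
- green_swatch_center (a point): sample of GREEN hexagon marble mosaic on a pale board, 112 x 56 mm, 15 mm thick, about 200 g, lying on the bench stone face up. The point given is its centre (half-way up); its x axis runs along the 112 mm length, y along the 56 mm width, z up.
- blue_sheet_center (a point): BLUE twin-wall plastic interleaf sheet, 112 x 56 mm, 12 mm thick, about 50 g, rigid, lying flat on the bench. The point given is its centre (half-way up); its x axis runs along the 112 mm length, y along the 56 mm width, z up.
- white_swatch_center (a point): sample of WHITE round-disc marble mosaic (4 x 2 discs of 28 mm with grey veins) on a pale board, 112 x 56 mm, 15 mm thick, about 190 g, lying on the bench stone face up. The point given is its centre (half-way up); its x axis runs along the 112 mm length, y along the 56 mm width, z up.
- beige_swatch_center (a point): bystander, belongs to another order: sample of BEIGE square mosaic, 112 x 56 mm, 15 mm thick, lying loose on the bench. The point given is its centre (half-way up); its x axis runs along the 112 mm length, y along the 56 mm width, z up.
- packed_carton: bystander, belongs to another order: a BROWN carton of the same size and form as the white one, fixed, already packed with a terracotta sample near its rim (60 mm high). Origin: centre of its underside; x along its length towards its folded-back lid
- tape_roll_center (a point): bystander: roll of brown packing tape lying flat, loose, 86 mm outside diameter, 48 mm high. The point is its centre, half-way up
- marker_center (a point): bystander: white marker pen with red cap, loose, 125 mm long, 16 mm thick, lying along its own x. The point is near its middle, 8 mm above the bench
- spare_disc: bystander: one loose white marble disc, 28 mm diameter, 10 mm thick, lying flat. Origin: centre of its underside
There are look-alikes about, which are no part of the job. What is shaped like the part that bears kraft_pad_center but red is not meant.

How it is judged:
By the outcome, as a careful person would: the job done as asked, in the order asked, and still so for the second after the job is handed in, with the robot touching nothing.
It also fails if it takes over 104 s, if anything falls off the work surface, if the arm or the gripper's body presses on something with over 40 N, if the wrist force passes 120 N, or if a joint passes its speed limit or range.

## Working session

There is one attempt and no reset: what is moved stays moved. The work goes in short steps, Python scripts to look and compute and a tool call to move; the robot and the scene stay as the last step left them, time stands still between calls to the robot, and variables do not carry over. Pictures are saved under pics/ and viewed, about 12 in all and at most 16, crops included, and the job is handed in when it is done.

Besides the shell and the picture viewer there is one more tool, called after "Emit:" as name(argument=value, ...), one argument or row to a line, values as JSON. step_arm: Moves the arm, as the interface text tells. Its arguments: {"type":"object","properties":{"increments":{"type":"array"}},"required":["increments"]}

```bash
ls; mkdir -p pics; cat > h.py <<'E'
import numpy as np, cv2
from rig import robot
def save(n,im): cv2.imwrite('pics/'+n+'.png',cv2.cvtColor(im,cv2.COLOR_RGB2BGR))
def cloud(cam,d):
    m=robot.camera_model(cam);K=np.array(m['intrinsics']);E=np.array(m['extrinsics'])
    v,u=np.mgrid[0:480,0:640]
    c=np.stack([(u-K[0,2])/K[0,0]*d,(v-K[1,2])/K[1,1]*d,d],-1)
    return (c-E[:3,3])@E[:3,:3]
def rect(P,mask,zt=0.004):
    """oriented rectangle of the mask's points near its top height: centre, yaw deg of the long side, sizes mm, z"""
    p=P[mask]; z=np.median(p[:,2]); p=p[abs(p[:,2]-z)<zt]
    (c,s,a)=cv2.minAreaRect((p[:,:2]*1000).astype(np.float32))
    if s[0]<s[1]: s=s[::-1]; a+=90
    return np.round(c,1),round((a+90)%180-90,1),np.round(s,1),round(z*1000,1)
E
python3 - <<'E'
from h import *
s=robot.state();print({k:np.round(v,3) for k,v in s.items()})
for c in ['top','scene']:
    im,d=robot.grab_frame(c);save(c+'0',im);np.savez('/tmp/'+c,im=im,d=d)
    P=cloud(c,d)
    for n in ['carton','kraft_pad_center','green_swatch_center','blue_sheet_center','white_swatch_center','beige_swatch_center','packed_carton','tape_roll_center','marker_center','spare_disc'] if c=='top' else []:
        for r in robot.masks_of(n,c)[:4]:
            if r['score']<.2: continue
            mm=r['mask']&(d>0)
            print(n,round(r['score'],2),r['bbox'],rect(P,mm) if mm.sum()>20 else '')
E
```

```text
pics
{'t': np.float64(0.0), 'joint_pos': array([-1.374,  0.277,  1.506, -0.   ,  1.361, -0.121]), 'joint_velocities': array([-0.   ,  0.001, -0.   ,  0.   ,  0.001, -0.001]), 'effort': array([ 2.0000e-03, -4.1677e+01, -2.4581e+01, -0.0000e+00,  1.1000e-02,
        0.0000e+00]), 'tcp_pos': array([ 0.18 , -0.546,  0.215]), 'tool_rot': array([ 0.112, -0.112,  0.699, -0.698]), 'contact_force': array([-0.175,  0.825, -0.098]), 'torque': array([-0.015, -0.033, -0.018]), 'finger_gap': np.float64(0.085)}
kraft_pad_center 0.96 [159.4, 219.8, 188.1, 269.7] (array([448.9, 379.5]), -2.3, array([111.9,  57.2]), np.float64(12.2))
kraft_pad_center 0.73 [191.4, 297.5, 239.1, 343.9] (array([270.6, 286.8]), 46.5, array([110.1,  57. ]), np.float64(12.2))
kraft_pad_center 0.58 [103.2, 163.1, 155.0, 209.8] (array([578.6, 478.4]), -51.1, array([112.8,  57.4]), np.float64(12.5))
green_swatch_center 0.92 [466.1, 224.3, 504.1, 278.2] (array([ 430.2, -339. ]), 19.9, array([110.6,  56.8]), np.float64(13.9))
green_swatch_center 0.7 [466.8, 150.8, 512.6, 188.6] (array([ 614.7, -345.1]), -26.8, array([81. , 80.6]
[... 183 characters left out ...]
2.5, 278.8] (array([ 430. , -339.1]), 19.9, array([111.3,  56.8]), np.float64(13.8))
white_swatch_center 0.86 [369.7, 223.5, 413.5, 268.3] (array([ 442.9, -123.3]), 33.7, array([108.6,  53.7]), np.float64(14.0))
beige_swatch_center 0.85 [261.1, 216.3, 299.7, 266.9] (array([452.4, 134.3]), 24.7, array([110.5,  54.7]), np.float64(15.1))
beige_swatch_center 0.71 [329.6, 218.7, 339.4, 275.3] (array([440.2,   3.8]), 6.1, array([124.5,  15.8]), np.float64(13.8))
packed_carton 0.6 [243.2, 74.0, 304.5, 195.9] (array([701.9, 140.3]), -12.5, array([279.4,  80.8]), np.float64(8.6))
tape_roll_center 0.55 [467.0, 149.2, 512.5, 190.1] (array([ 614.5, -345.1]), -26.1, array([81. , 80.7]), np.float64(33.0))
```

View pics/top0.png

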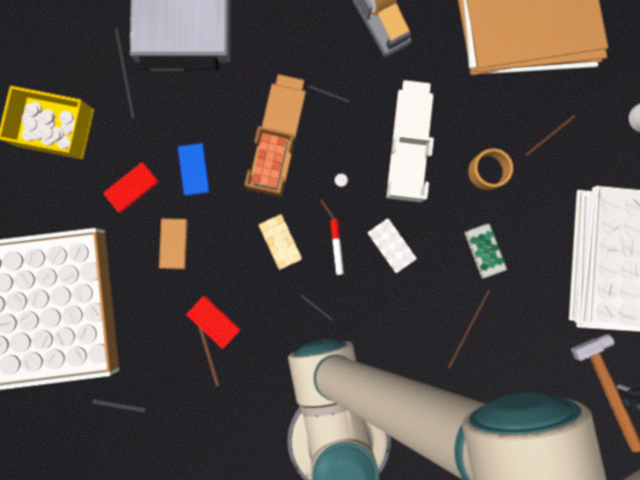

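View pics/scene0.png

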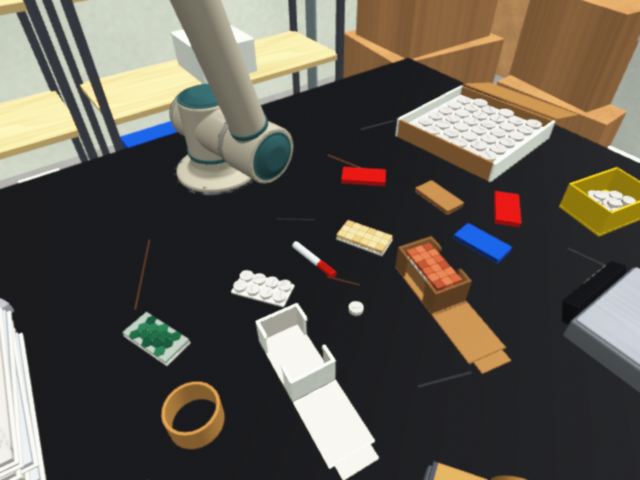

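The top view shows these items:
- White carton at (409,165).
- Brown pad at (173,244). Its look-alikes are the red pads at (213,322) and (131,187).
- Blue sheet at (193,169).
- White-disc sample at (391,245). It could be confused with the loose disc (341,180) or the tray of discs at (50,310).
- Green sample at (486,250).
- Beige sample at (280,242).
- Packed brown carton at (270,160).

I choose the brown pad at (173,244) and will check it in a close crop.

```bash
python3 - <<'E'
from h import *
from scipy.spatial.transform import Rotation as R
q=robot.state()['tool_rot'];M=R.from_quat(np.r_[q[1:],q[0]]).as_matrix();print(M.round(3))
f=np.load('/tmp/top.npz');im,d=f['im'],f['d'];P=cloud('top',d)
v,u=np.mgrid[0:480,0:640]
roi=(u>375)&(u<450)&(v>70)&(v<210)&(d>0)
rim=roi&(P[...,2]>.045)&(P[...,2]<.075);print('rim',rim.sum(),rect(P,rim,.02))
fl=roi&(P[...,2]>-.005)&(P[...,2]<.012)&(im.min(2)>110);print('floor+lid',fl.sum(),rect(P,fl,.02))
flo=fl&(v>145);print('floor',rect(P,flo,.02))
for n,c in dict(k=(173,244),g=(486,250),b=(193,169),w=(391,245)).items():
    r=(abs(u-c[0])<40)&(abs(v-c[1])<40)&(P[...,2]>.007)&(d>0)
    k,l=cv2.connectedComponents(r.astype(np.uint8));r=l==l[c[1],c[0]]
    print(n,rect(P,r,.012))
crop=lambda x,y:cv2.resize(im[y-50:y+50,x-50:x+50],(390,390),interpolation=cv2.INTER_CUBIC)
save('crop1',np.hstack([crop(173,244),crop(409,165)]))
E
```

```text
[[-0.95   0.     0.312]
 [-0.312 -0.    -0.95 ]
 [ 0.    -1.     0.   ]]
rim 430 (array([ 617.5, -161.4]), -7.2, array([137.9,  81.3]), np.float64(58.9))
floor+lid 3661 (array([ 690.8, -177.5]), -7.2, array([285.4,  98.3]), np.float64(3.8))
floor (array([ 616. , -169.1]), -4.3, array([129.9, 101.1]), np.float64(4.3))
k (array([448.9, 379.3]), -2.3, array([111.9,  57.7]), np.float64(12.4))
g (array([ 430.1, -339.5]), 19.8, array([111.3,  57.6]), np.float64(14.1))
b (array([621.2, 334.4]), 8.1, array([113.5,  57.2]), np.float64(12.6))
w (array([ 443.5, -122.1]), 39.9, array([3.1, 1.4]), np.float64(9.5))
```

View pics/crop1.png

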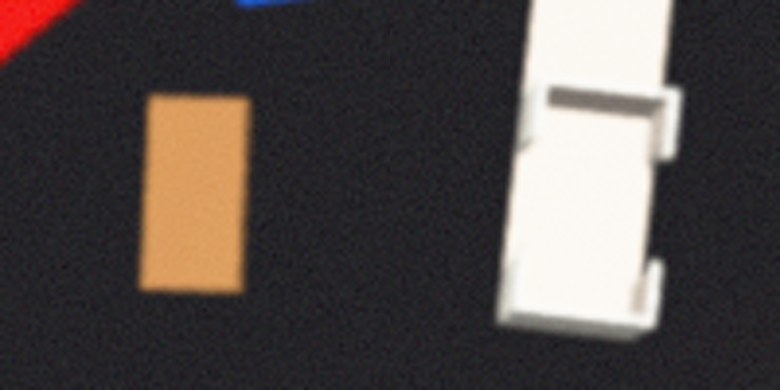

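The left crop shows the plain brown pad, so the choice is right. The right crop shows the empty white carton with side cut-outs, its lid towards +x, centre (617,-161) and yaw -7°. I'll move above the pad.

Emit:
step_arm(
  increments=[
    [[85, 13.5, 46, 0, 0, 0, -1], [85, 13.5, 46, 0, 0, 0, -1], [85, 13.5, 46, 0, 0, 0, -1], [85, 13.5, 46, 0, 0, 0, -1], [85, 13.5, 46, 0, 0, 0, -1], [85, 13.5, 46, 0, 0, 0, -1], [85, 13.5, 46, 0, 0, 0, -1], [85, 13.5, 46, 0, 0, 0, -1], [85, 13.5, 46, 0, 0, 0, -1], [85, 13.5, 46, 0, 0, 0, -1]],
  ],
)

```text
t: 1.6
tcp_pos: [0.3154, -0.0773, 0.2155]
tool_rot: [-0.045, 0.04, -0.703, 0.708]
contact_force: [0.9, -1.4, -0.0]
finger_gap: 0.0851
```

Emit:
step_arm(
  increments=[
    [[85, 13.5, 46, -4, 0, 0, -1], [85, 13.5, 46, -4, 0, 0, -1], [85, 13.5, 46, -4, 0, 0, -1], [85, 13.5, 46, -4, 0, 0, -1], [85, 13.5, 46, -4, 0, 0, -1], [85, 13.5, 46, -4, 0, 0, -1], [85, 13.5, 46, -4, 0, 0, -1], [85, 13.5, 46, -4, 0, 0, -1], [85, 13.5, 46, -4, 0, 0, -1], [85, 13.5, 46, -4, 0, 0, -1]],
  ],
)

```text
t: 2.6
tcp_pos: [0.4522, 0.4023, 0.1786]
tool_rot: [0.012, -0.027, -0.703, 0.711]
contact_force: [1.3, 0.0, 0.5]
finger_gap: 0.0852
```

```bash
cat >> h.py <<'E'
from scipy.spatial.transform import Rotation as R
def go(x,y,z,psi):
    """remaining shift mm, rotation vector deg to a straight-down pose with the jaws across a long axis of yaw psi"""
    s=robot.state();q=s['tool_rot'];M=R.from_quat(np.r_[q[1:],q[0]])
    a=np.radians(psi-90);zz=np.array([np.cos(a),np.sin(a),0]);yy=np.array([0,0,-1.]);T=R.from_matrix(np.c_[np.cross(yy,zz),yy,zz])
    print('d',(np.array([x,y,z])-s['tcp_pos']*1000).round(1),'rot',(T*M.inv()).as_rotvec(degrees=True).round(1),'t',round(s['t'],2),'F',np.round(s['contact_force'],1),'gap',round(s['finger_gap']*1000,1))
E
python3 - <<'E'
from h import *
go(448.9,379.4,120,-2.3)
im,d=robot.grab_frame('wrist');save('w1',im)
P=cloud('wrist',d)
for r in robot.masks_of('kraft_pad_center','wrist'): print(r['score'],r['bbox'],rect(P,r['mask']&(d>0)))
print(robot.state()['tcp_pos'])
E
```

```text
d [ -3.3 -22.9 -58.6] rot [0.7 1.3 0.9] t 2.6 F [1.3 0.  0.5] gap 85.2
0.92 [379.9, 328.6, 445.2, 403.7] (array([283.8, 305.6]), 47.0, array([81.5, 56.4]), np.float64(10.0))
0.69 [319.3, 167.8, 377.7, 279.2] (array([451.8, 387.3]), -0.9, array([112.6,  55.6]), np.float64(10.9))
0.63 [166.2, 17.4, 298.1, 156.0] (array([581.4, 487. ]), -50.6, array([112.1,  56.6]), np.float64(11.9))
[0.45345539 0.40595227 0.17704393]
```

View pics/w1.png

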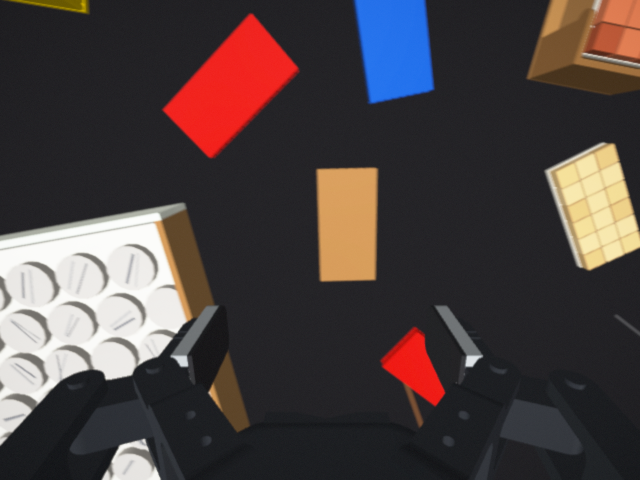

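The wrist view shows the brown pad at (347,225) between the jaws, slightly ahead of them, with the tray wall well to the left. I'll descend next.

Emit:
step_arm(
  increments=[
    [[85, -2, -9, -40, 0.2, 0.4, 0.3], [85, -2, -9, -40, 0.2, 0.4, 0.3], [85, 0, -8, -40, 0.2, 0.4, 0.3], [85, 0, 0, -17, 0, 0, 0], [85, 0, 0, 0, 0, 0, 0]],
  ],
)

```text
t: 3.2
tcp_pos: [0.4494, 0.3802, 0.0372]
tool_rot: [-0.009, 0.012, 0.709, -0.706]
contact_force: [0.1, 0.7, -0.5]
finger_gap: 0.0848
```

```bash
python3 - <<'E'
from h import *
go(448.9,379.4,22,-2.3)
im,d=robot.grab_frame('wrist')
P=cloud('wrist',d)
for r in robot.masks_of('kraft_pad_center','wrist'): print(r['score'],r['bbox'],rect(P,r['mask']&(d>0)))
E
```

```text
d [ -0.5  -0.8 -15.2] rot [-0.2  0.2 -0.5] t 3.2 F [ 0.1  0.7 -0.5] gap 84.8
0.95 [2.9, 1.7, 245.0, 154.6] (array([577.8, 479.1]), -50.9, array([109.9,  57.9]), np.float64(13.6))
0.36 [491.4, 474.4, 500.4, 479.0] (array([282.1, 257. ]), 52.4, array([10.1,  1.3]), np.float64(4.7))
```

Emit:
step_arm(
  increments=[
    [[85, -0.5, -0.8, -15, -0.2, 0.2, -0.5], [85, 0, 0, 0, 0, 0, 0], [60, 0, 0, 0, 0, 0, 0], [60, 0, 0, 0, 0, 0, 0], [60, 0, 0, 0, 0, 0, 0]],
  ],
)

```text
t: 3.8
tcp_pos: [0.454, 0.3832, 0.0288]
tool_rot: [-0.009, 0.019, 0.71, -0.704]
contact_force: [0.3, -0.1, 0.1]
finger_gap: 0.0604
```

```bash
python3 - <<'E'
from h import *
print(robot.tip_reach)
go(448.9,379.4,22,-2.3)
im,d=robot.grab_frame('wrist');save('w2',im)
E
```

```text
0.019
d [-5.1 -3.8 -6.8] rot [-0.5  0.8 -0. ] t 3.8 F [ 0.3 -0.1  0.1] gap 60.4
```

View pics/w2.png

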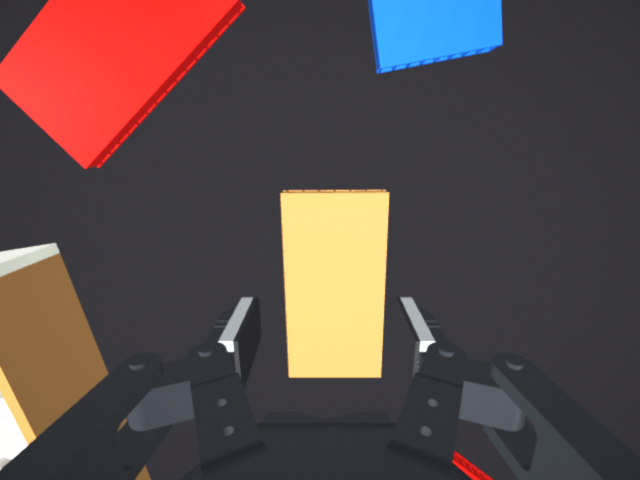

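```bash
python3 - <<'E'
from h import *
s=robot.state();print(s['tcp_pos'],s['joint_pos'].round(3),s['joint_velocities'].round(3),s['t'])
m=robot.camera_model('wrist');print(np.round(m['intrinsics'],1));E=np.array(m['extrinsics']);print('cam pos',-E[:3,:3].T@E[:3,3],'axis',E[2,:3])
im,d=robot.grab_frame('wrist');P=cloud('wrist',d)
for u,v in [(335,220),(335,360),(255,305),(255,340),(403,305),(435,340),(150,230)]: print(u,v,P[v,u].round(3),d[v,u])
from rig import robot as r
hsv=cv2.cvtColor(im,cv2.COLOR_RGB2HSV);mk=(abs(hsv[...,0].astype(int)-18)<6)&(hsv[...,1]>90)&(P[...,2]>0.006)&(P[...,2]<.02)&(d>0)
print(rect(P,mk)); s=robot.state();print(s['tcp_pos'],s['t'])
E
```

```text
[0.45401325 0.38319825 0.02880954] [ 0.584  0.454  1.736 -0.     0.936  2.194] [-0.001  0.002  0.004 -0.    -0.    -0.001] 3.85
[[341.    0.  326.3]
 [  0.  341.  244.9]
 [  0.    0.    1. ]]
cam pos [0.52866274 0.37846573 0.1889413 ] axis [-0.28523077  0.01814266 -0.95828714]
335 220 [0.49  0.377 0.012] 0.18026504
335 360 [0.404 0.379 0.013] 0.20435682
255 305 [0.464 0.412 0.059] 0.14375408
255 340 [0.451 0.412 0.063] 0.14331771
403 305 [0.464 0.35  0.062] 0.13895617
435 340 [0.459 0.343 0.081] 0.122408874
150 230 [ 0.485  0.483 -0.   ] 0.19562274
(array([413.8, 435.2]), -76.6, array([209.4, 163.3]), np.float64(12.6))
[0.45388232 0.3830793  0.02867422] 3.9
```

The wrist view shows the pad at (335,285), and the fingertips (rows 297-350) appear to be well above it, which disagrees with the TCP reading. I'll check the tip height in the scene camera.

```bash
python3 - <<'E'
from h import *
im,d=robot.grab_frame('wrist');P=cloud('wrist',d)
k=(d>0)&(P[...,2]>.022)&(P[...,2]<.15)&(abs(P[...,0]-.455)<.04)&(abs(P[...,1]-.383)<.08)
print('wrist finger z pct',np.percentile(P[k][:,2],[0,1,5,20]))
for c in ['scene','top']:
    im,d=robot.grab_frame(c);P=cloud(c,d)
    k=(d>0)&(P[...,2]>.02)&(P[...,2]<.15)&(abs(P[...,0]-.455)<.04)&(abs(P[...,1]-.383)<.08)
    print(c,k.sum(),np.percentile(P[k][:,2],[0,1,5,20]) if k.sum() else '')
    if c=='scene': 
        v,u=np.where(k);print(u.min(),u.max(),v.min(),v.max());cy,cx=int(np.median(v)),int(np.median(u))
        save('s1',cv2.resize(im[cy-60:cy+60,cx-80:cx+80],(800,600),interpolation=cv2.INTER_CUBIC));print(cx,cy)
E
```

```text
wrist finger z pct [0.04897408 0.05903936 0.07637361 0.10398417]
scene 999 [0.04962142 0.05399921 0.06211355 0.08444885]
425 475 141 189
448 163
top 141 [0.09546245 0.09591087 0.09981242 0.10820146]
```

View pics/s1.png

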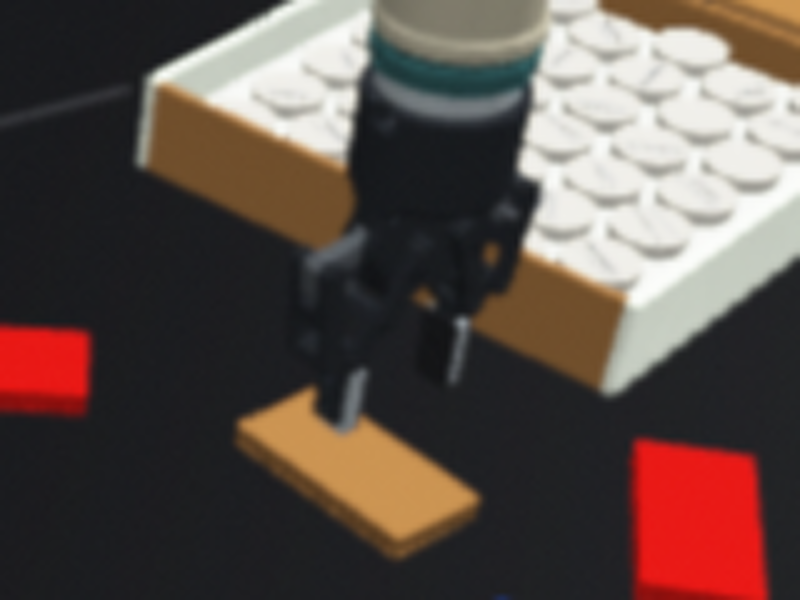

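Both cameras put the fingertips at z≈50 mm, so the z reading is off by about 40 mm or the tool is shorter than stated. The x and y readings agree. I'll go by the cameras and descend in checked steps.

Emit:
step_arm(
  increments=[
    [[75, -4, -3, -8, -0.5, 0.8, 0], [75, 0, 0, -8, 0, 0, 0], [75, 0, 0, -6, 0, 0, 0]],
  ],
)

```text
t: 4.35
tcp_pos: [0.4497, 0.3799, 0.0055]
tool_rot: [0.014, -0.013, -0.707, 0.707]
contact_force: [0.7, -0.1, -0.5]
finger_gap: 0.075
```

```bash
cat >> h.py <<'E'
def tips(cam='wrist'):
    """lowest visible finger points by the camera depth (mm), world"""
    im,d=robot.grab_frame(cam);P=cloud(cam,d)*1000;t=robot.state()['tcp_pos']*1000
    if cam=='wrist':
        v,u=np.mgrid[0:480,0:640];k=(d>0)&(d<.155)&(v>270)&(v<400)
        for s in (u<326,u>326):
            p=P[k&s];i=p[:,2]<np.percentile(p[:,2],3);print('tip',p[i].mean(0).round(1))
    else:
        k=(d>0)&(P[...,2]>20)&(P[...,2]<150)&(abs(P[...,0]-t[0])<40)&(abs(P[...,1]-t[1])<80)
        print(cam,np.percentile(P[k][:,2],[0,1,5]).round(1))
    return im,d,P
E
python3 - <<'E'
from h import *
go(448.9,379.4,22,-2.3);tips();tips('scene');go(448.9,379.4,22,-2.3);print(robot.state()['tcp_pos'])
E
```

```text
d [-0.8 -0.5 16.5] rot [ 0.  -0.1 -0. ] t 4.35 F [ 0.7 -0.1 -0.5] gap 75.0
tip [454.3 417.   34. ]
tip [450.9 340.3  34.3]
scene [30.3 35.9 44.3]
d [-0.1 -0.  17.1] rot [ 0.1 -0.2 -0. ] t 4.45 F [-0.7  0.1  0.1] gap 74.9
[0.44900668 0.37941667 0.00492785]
```

Emit:
step_arm(
  increments=[
    [[68, 0, 0, -9, 0, 0, 0], [68, 0, 0, -6, 0, 0, 0], [68, 0, 0, -4, 0, 0, 0]],
  ],
)

```text
t: 4.75
tcp_pos: [0.4494, 0.3797, -0.0154]
tool_rot: [0.015, -0.013, -0.706, 0.707]
contact_force: [0.5, -0.1, 0.7]
finger_gap: 0.0679
```

```bash
python3 - <<'E'
from h import *
go(448.9,379.4,-17,-2.3);im,d,P=tips();tips('scene');save('w3',im)
E
```

```text
d [-0.5 -0.3 -1.6] rot [ 0.1 -0.2 -0. ] t 4.75 F [ 0.5 -0.1  0.7] gap 67.9
tip [470.6 475.9  -0.8]
tip [ 4.641e+02  3.002e+02 -2.000e-01]
scene [20.2 22.6 31.4]
```

View pics/w3.png

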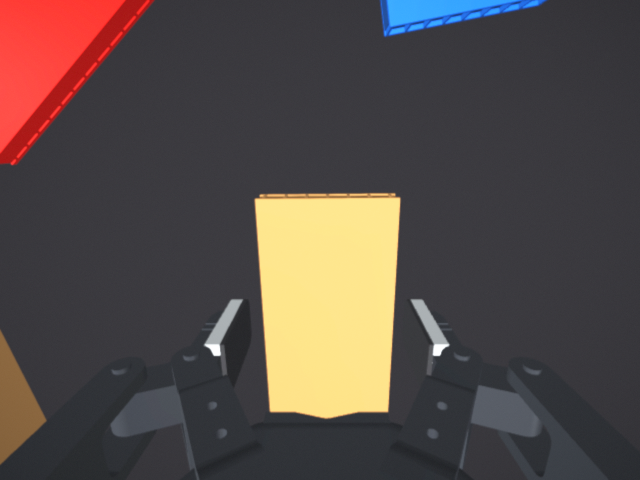

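The pad (330,300) is now centred between the jaws. The tips are at about (240,300) and (413,300). I'll read the exact tip depth.

```bash
python3 - <<'E'
from h import *
im,d,P=tips()
for v in (298,302,306,312):print(v,[P[v,u].round(0).tolist() for u in (238,241,244,412,415,418,330)])
E
```

```text
tip [4.705e+02 4.711e+02 4.000e-01]
tip [464.3 296.8   0.8]
298 [[457.0, 419.0, 1.0], [457.0, 418.0, 1.0], [458.0, 416.0, 2.0], [454.0, 339.0, 1.0], [454.0, 338.0, 1.0], [454.0, 337.0, 2.0], [461.0, 377.0, 12.0]]
302 [[463.0, 415.0, 16.0], [463.0, 414.0, 16.0], [463.0, 413.0, 16.0], [460.0, 343.0, 16.0], [459.0, 341.0, 15.0], [460.0, 341.0, 16.0], [460.0, 377.0, 14.0]]
306 [[463.0, 414.0, 20.0], [463.0, 413.0, 20.0], [462.0, 412.0, 18.0], [460.0, 344.0, 20.0], [460.0, 343.0, 19.0], [460.0, 341.0, 20.0], [458.0, 377.0, 14.0]]
312 [[463.0, 413.0, 25.0], [462.0, 412.0, 23.0], [459.0, 412.0, 18.0], [459.0, 345.0, 23.0], [460.0, 344.0, 24.0], [460.0, 343.0, 24.0], [455.0, 377.0, 13.0]]
```

Tip z is about 14 mm, so I go down 10 mm and close.

Emit:
step_arm(
  increments=[
    [[68, 0, 0, -5, 0, 0, 0], [66, 0, 0, -4, 0, 0, 0], [62, 0, 0, -2, 0, 0, 0], [50, 0, 0, 0, 0, 0, 0], [50, 0, 0, 0, 0, 0, 0], [50, 0, 0, 0, 0, 0, 0], [50, 0, 0, 0, 0, 0, 0]],
  ],
)

```text
t: 5.6
tcp_pos: [0.4522, 0.3817, -0.0181]
tool_rot: [-0.012, 0.016, 0.708, -0.706]
contact_force: [0.2, -0.6, -0.6]
finger_gap: 0.0542
```

```bash
python3 - <<'E'
from h import *
im,d,P=tips();print(robot.state()['tcp_pos'])
for v in range(296,320,3):print(v,[P[v,u].round(0).tolist() for u in (250,255,260,330)])
E
```

```text
tip [471.2 473.4  -0.5]
tip [ 4.636e+02  2.990e+02 -3.000e-01]
[ 0.45209752  0.38159855 -0.01823742]
296 [[465.0, 414.0, 6.0], [465.0, 411.0, 8.0], [468.0, 408.0, 13.0], [467.0, 379.0, 14.0]]
299 [[464.0, 413.0, 9.0], [465.0, 410.0, 11.0], [467.0, 408.0, 14.0], [466.0, 379.0, 14.0]]
302 [[465.0, 412.0, 13.0], [465.0, 410.0, 12.0], [466.0, 408.0, 14.0], [464.0, 379.0, 13.0]]
305 [[465.0, 412.0, 15.0], [465.0, 409.0, 16.0], [465.0, 407.0, 16.0], [463.0, 379.0, 14.0]]
308 [[465.0, 411.0, 17.0], [465.0, 409.0, 18.0], [464.0, 408.0, 16.0], [462.0, 379.0, 14.0]]
311 [[465.0, 411.0, 20.0], [465.0, 409.0, 20.0], [462.0, 408.0, 15.0], [461.0, 379.0, 15.0]]
314 [[465.0, 410.0, 22.0], [465.0, 408.0, 22.0], [461.0, 408.0, 17.0], [459.0, 379.0, 14.0]]
317 [[465.0, 409.0, 26.0], [465.0, 407.0, 26.0], [460.0, 408.0, 17.0], [458.0, 379.0, 15.0]]
```

It gripped at 54.2 mm. Hold rows creep up by about 1.4 mm each, which I can compensate for. I'll lift and check.

Emit:
step_arm(
  increments=[
    [[50, 0, 0, 10, 0, 0, 0], [50, 0, 0, 25, 0, 0, 0], [50, 0, 0, 40, 0, 0, 0], [50, 0, 0, 40, 0, 0, 0]],
  ],
)

```text
t: 6.05
tcp_pos: [0.4465, 0.3778, 0.0933]
tool_rot: [0.018, -0.01, -0.705, 0.709]
contact_force: [1.0, 0.5, 0.1]
finger_gap: 0.0546
```

```bash
python3 - <<'E'
from h import *
go(617.5,-161.4,100,-7.2)
im,d,P=tips();save('w4',im)
go(617.5,-161.4,100,-7.2)
for r in robot.masks_of('kraft_pad_center','wrist')[:3]: print(r['bbox'],rect(P/1000,r['mask']&(d>0)))
E
```

```text
d [ 171.  -539.2    6.7] rot [ 0.4 -0.6 -4.9] t 6.05 F [1.  0.5 0.1] gap 54.6
tip [454.9 399.  130.9]
tip [453.9 361.6 131. ]
d [ 1.673e+02 -5.418e+02 -5.000e-01] rot [-0.   0.  -4.9] t 6.1 F [2.4 1.  3.2] gap 54.2
[387.5, 383.4, 490.6, 472.9] (array([277.1, 285. ]), 48.0, array([114.1,  44.8]), np.float64(17.2))
[254.6, 198.5, 397.8, 414.4] (array([453.8, 379.5]), -1.8, array([101. ,  56.5]), np.float64(132.7))
[65.6, 2.7, 255.9, 147.5] (array([582.7, 480.5]), -50.9, array([112.7,  57.3]), np.float64(21.7))
```

View pics/w4.png

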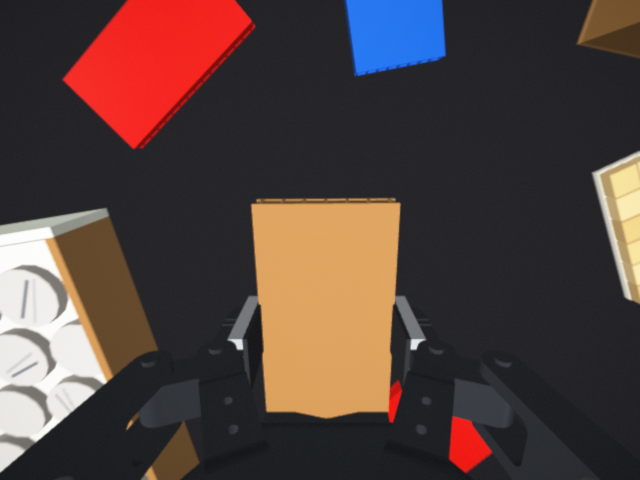

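The pad is held level at (326,305), with its top about 31 mm above the TCP reading. Now to the carton.

Emit:
step_arm(
  increments=[
    [[50, 7, -22, 0, 0, 0, -0.4], [50, 14, -45, 0, 0, 0, -0.4], [50, 14, -45, 0, 0, 0, -0.4], [50, 14, -45, 0, 0, 0, -0.4], [50, 14, -45, 0, 0, 0, -0.4], [50, 14, -45, 0, 0, 0, -0.4], [50, 14, -45, 0, 0, 0, -0.4], [50, 14, -45, 0, 0, 0, -0.4], [50, 14, -45, 0, 0, 0, -0.4], [50, 14, -45, 0, 0, 0, -0.4]],
  ],
)

```text
t: 7.15
tcp_pos: [0.5826, -0.0554, 0.0978]
tool_rot: [-0.035, 0.036, 0.708, -0.704]
contact_force: [0.3, 0.1, 0.5]
finger_gap: 0.0543
```

Emit:
step_arm(
  increments=[
    [[50, 14, -45, 0, 0, 0, -0.4], [50, 7, -22, 0, 0, 0, -0.4], [50, 3, -10, 0, 0, 0, 0]],
  ],
)

```text
t: 7.45
tcp_pos: [0.6075, -0.1412, 0.096]
tool_rot: [-0.043, 0.043, 0.708, -0.704]
contact_force: [0.0, 0.4, 0.2]
finger_gap: 0.0546
```

```bash
python3 - <<'E'
from h import *
robot.grab_frame('wrist');robot.grab_frame('wrist')
go(619.5,-161.4,90,-7.2)
im,d,P=tips();save('w5',im)
go(619.5,-161.4,90,-7.2)
v,u=np.mgrid[0:480,0:640]
for r in robot.masks_of('kraft_pad_center','wrist')[:3]: print(r['bbox'],rect(P/1000,r['mask']&(d>0)))
k=(P[...,2]>48)&(P[...,2]<66)&(d>0)&(im.min(2)>120)&(abs(P[...,0]-617)<90)&(abs(P[...,1]+161)<70);print('rim',k.sum(),rect(P/1000,k,.02))
E
```

```text
d [ 12.2 -21.5  -6. ] rot [-0.3 -0.  -0.3] t 7.55 F [ 0.5 -0.  -0.1] gap 54.7
tip [ 615.9 -121.4  126.7]
tip [ 609.8 -158.8  126.5]
d [ 12.8 -23.2  -6.1] rot [-0.4 -0.1 -0.4] t 7.6 F [ 0.1  0.7 -0.4] gap 54.0
[252.8, 197.4, 400.4, 417.0] (array([ 610.6, -139.5]), -6.2, array([100.3,  56.4]), np.float64(128.2))
[181.2, 418.0, 206.4, 462.5] (array([438. ,   3.1]), 5.1, array([51.8, 14.6]), np.float64(14.7))
[145.9, 259.5, 183.3, 295.5] (array([594.1,  -7.4]), -53.0, array([27.7, 26.7]), np.float64(10.7))
rim 2732 (array([ 628.6, -162.7]), -6.8, array([111. ,  80.3]), np.float64(60.5))
```

View pics/w5.png

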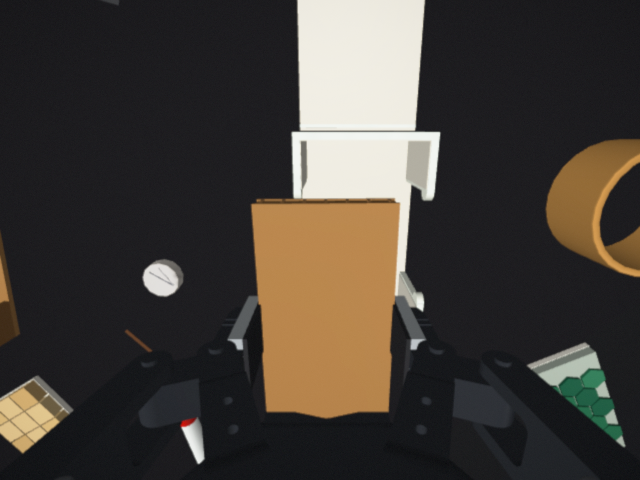

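The wrist view shows the pad over the carton. The far rim at (365,135) agrees with the top-view pose. I'll align, then descend.

Emit:
step_arm(
  increments=[
    [[50, 10, -16, 0, -0.3, 0, -0.3], [50, 4, -7, -5, 0, 0, 0], [50, 0, 0, -20, 0, 0, 0], [50, 0, 0, -12, 0, 0, 0]],
  ],
)

```text
t: 8.05
tcp_pos: [0.6232, -0.1577, 0.0605]
tool_rot: [-0.04, 0.043, 0.706, -0.706]
contact_force: [0.3, 0.4, 0.8]
finger_gap: 0.0545
```

```bash
python3 - <<'E'
from h import *
go(619.5,-161.8,-14,-7.2)
E
```

```text
d [ -3.7  -4.1 -74.5] rot [-0.   0.2 -0.5] t 8.05 F [0.3 0.4 0.8] gap 54.5
```

Emit:
step_arm(
  increments=[
    [[50, -3, -3, -15, 0, 0, -0.3], [50, -1, -1, -15, 0, 0.1, -0.2], [50, 0, 0, -15, 0, 0, 0], [50, 0, 0, -10, 0, 0, 0]],
  ],
)

```text
t: 8.45
tcp_pos: [0.6195, -0.1602, 0.002]
tool_rot: [-0.043, 0.044, 0.706, -0.705]
contact_force: [0.4, -0.0, -0.3]
finger_gap: 0.0541
```

```bash
python3 - <<'E'
from h import *
go(619.5,-161.8,-14,-7.2)
E
```

```text
d [ -0.   -1.6 -16. ] rot [-0.1  0.1 -0.1] t 8.45 F [ 0.4 -0.  -0.3] gap 54.1
```

Emit:
step_arm(
  increments=[
    [[50, 0, -1.5, -6, 0, 0, 0], [50, 0, 0, -5, 0, 0, 0], [50, 0, 0, -3, 0, 0, 0], [50, 0, 0, -2, 0, 0, 0]],
  ],
)

```text
t: 8.85
tcp_pos: [0.6195, -0.1611, -0.0155]
tool_rot: [-0.043, 0.043, 0.706, -0.705]
contact_force: [-2.8, 1.4, 15.3]
finger_gap: 0.054
```

```bash
python3 - <<'E'
from h import *
go(619.5,-161.8,-14,-7.2)
im,d,P=tips()
hsv=cv2.cvtColor(im,cv2.COLOR_RGB2HSV);v,u=np.mgrid[0:480,0:640]
k=(u>265)&(u<385)&(v>205)&(v<400)&(hsv[...,1]>60);print('pad top z',np.percentile(P[k][:,2],[5,50,95]))
k=(P[...,2]<8)&(P[...,2]>-5)&(im.min(2)>110)&(abs(P[...,0]-640)<50)&(abs(P[...,1]+161)<35);print('floor',k.sum(),np.median(P[k][:,2]) if k.sum() else '')
E
```

```text
d [-0.  -0.7  1.5] rot [-0.1 -0.  -0.2] t 8.85 F [-2.8  1.4 15.3] gap 54.0
tip [ 6.501e+02 -5.960e+01  4.000e-01]
tip [ 6.254e+02 -2.613e+02  6.000e-01]
pad top z [15.96428325 16.88711585 17.84234067]
floor 2665 4.585901199263168
```

The pad is on the floor: its top is at 16.5 mm and contact is 15 N. Release and rise.

Emit:
step_arm(
  increments=[
    [[66, 0, 0, 0.5, 0, 0, 0], [66, 0, 0, 0, 0, 0, 0], [66, 0, 0, 0, 0, 0, 0], [66, 0, 0, 10, 0, 0, 0], [66, 0, 0, 30, 0, 0, 0], [66, 0, 0, 40, 0, 0, 0], [66, 0, 0, 30, 0, 0, 0]],
  ],
)

```text
t: 9.6
tcp_pos: [0.6168, -0.1601, 0.0966]
tool_rot: [-0.046, 0.041, 0.707, -0.705]
contact_force: [0.8, -0.4, 0.7]
finger_gap: 0.0659
```

```bash
python3 - <<'E'
from h import *
robot.grab_frame('wrist')
im,d,P=tips();save('w6',im)
go(430.1,-339.3,60,19.9)
hsv=cv2.cvtColor(im,cv2.COLOR_RGB2HSV)
k=(d>0)&(abs(P[...,2]-16)<6)&(abs(P[...,0]-618)<75)&(abs(P[...,1]+161)<45)&(hsv[...,1]>70);print('pad',k.sum(),rect(P/1000,k))
E
```

```text
tip [ 628.  -128.5  127.6]
tip [ 619.9 -196.4  127.6]
d [-189.6 -178.2  -39.9] rot [-0.1  0.  26.9] t 9.7 F [ 1.1 -1.6 -0.4] gap 66.0
pad 10559 (array([ 617.3, -161.8]), -6.3, array([112.5,  56.1]), np.float64(14.6))
```

View pics/w6.png

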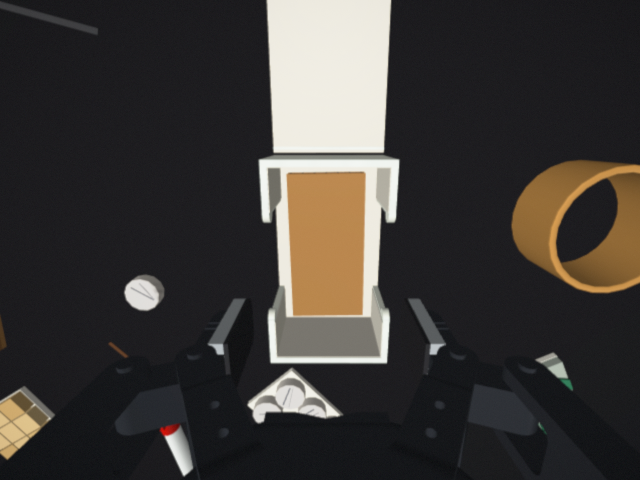

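The pad lies flat and centred in the carton, at (327,245) in the picture. Next is the green sample.

Emit:
step_arm(
  increments=[
    [[76, -32, -30, 0, 0, 0, 4.5], [76, -32, -30, 0, 0, 0, 4.5], [76, -32, -30, 0, 0, 0, 4.5], [76, -32, -30, -5, 0, 0, 4.5], [76, -32, -30, -5, 0, 0, 4.5], [76, -25, -23, -10, 0, 0, 4.0], [76, -5, -5, -10, 0, 0, 0.5]],
  ],
)

```text
t: 10.4
tcp_pos: [0.4258, -0.3431, 0.0726]
tool_rot: [-0.135, 0.129, -0.694, 0.696]
contact_force: [0.7, -0.2, -1.2]
finger_gap: 0.076
```

```bash
python3 - <<'E'
from h import *
robot.grab_frame('wrist')
im,d,P=tips()
go(430.1,-339.3,0,19.9)
for r in robot.masks_of('green_swatch_center','wrist')[:3]: print(r['score'],r['bbox'],rect(P/1000,r['mask']&(d>0),.012))
E
```

```text
tip [ 415.5 -304.6  101.8]
tip [ 444.1 -377.   101.9]
d [  3.3   1.6 -71.5] rot [-0.1  0.5 -1.5] t 10.5 F [-1.4  0.7  1.1] gap 76.4
0.65 [284.7, 163.2, 372.4, 326.8] (array([ 431.8, -339.9]), 20.0, array([112.1,  55.1]), np.float64(15.6))
```

Emit:
step_arm(
  increments=[
    [[76, 2, 1, -20, 0, 0.3, -1], [76, 1, 1, -30, 0, 0.2, -0.5], [74, 0, 0, -20, 0, 0, 0], [72, 0, 0, -10, 0, 0, 0]],
  ],
)

```text
t: 10.95
tcp_pos: [0.4394, -0.3368, -0.0063]
tool_rot: [-0.127, 0.12, -0.694, 0.698]
contact_force: [-0.6, 0.4, 0.6]
finger_gap: 0.072
```

```bash
python3 - <<'E'
from h import *
go(431,-339.6,-24,20)
E
```

```text
d [ -8.4  -2.8 -17.7] rot [ 0.2  0.6 -0.1] t 10.95 F [-0.6  0.4  0.6] gap 72.0
```

Emit:
step_arm(
  increments=[
    [[72, -4, -1.5, -6, 0.1, 0.3, 0], [70, -4, -1.5, -6, 0.1, 0.3, 0], [66, -1, 0, -5, 0, 0, 0]],
  ],
)

```text
t: 11.25
tcp_pos: [0.4327, -0.3387, -0.0226]
tool_rot: [-0.125, 0.124, -0.696, 0.696]
contact_force: [-6.0, 6.7, 51.4]
finger_gap: 0.066
```

```bash
python3 - <<'E'
from h import *
go(431,-339.6,-24,20)
im,d,P=tips()
for v in range(290,320,4):print(v,[P[v,u].round(0).tolist() for u in (236,240,244,248,252,410,414,418)])
E
```

```text
d [-1.7 -0.9 -1.4] rot [ 0.   0.  -0.3] t 11.25 F [-6.   6.7 51.4] gap 66.0
tip [ 4.089e+02 -2.471e+02 -2.000e-01]
tip [ 4.714e+02 -4.135e+02  1.000e-01]
290 [[432.0, -298.0, 1.0], [433.0, -300.0, 1.0], [433.0, -301.0, -0.0], [434.0, -303.0, 1.0], [435.0, -304.0, 1.0], [459.0, -369.0, 1.0], [459.0, -370.0, 1.0], [460.0, -372.0, 1.0]]
294 [[430.0, -298.0, 0.0], [431.0, -300.0, 1.0], [431.0, -302.0, 1.0], [432.0, -303.0, 1.0], [433.0, -305.0, 2.0], [457.0, -370.0, 1.0], [457.0, -372.0, 0.0], [458.0, -373.0, 2.0]]
298 [[430.0, -299.0, 4.0], [431.0, -301.0, 4.0], [431.0, -302.0, 3.0], [432.0, -304.0, 4.0], [431.0, -306.0, 1.0], [456.0, -369.0, 4.0], [457.0, -371.0, 4.0], [457.0, -372.0, 4.0]]
302 [[430.0, -300.0, 7.0], [432.0, -302.0, 9.0], [432.0, -303.0, 9.0], [432.0, -305.0, 7.0], [429.0, -306.0, 1.0], [456.0, -368.0, 8.0], [457.0, -369.0, 9.0], [457.0, -371.0, 8.0]]
306 [[431.0, -301.0, 12.0], [432.0, -303.0, 12.0], [433.0, -304.0, 12.0], [430.0, -305.0, 7.0], [427.0, -307.0, 1.0], [455.0, -368.0, 11.0], [457.0, -369.0, 13.0], [457.0, -370.0, 13.0]]
310 [[431.0, -302.0, 15.0], [432.0, -303.0, 15.0], [432.0, -305.0, 14.0], [429.0, -306.0, 8.0], [425.0, -307.0, 1.0], [455.0, -367.0, 15.0], [456.0, -368.0, 15.0], [457.0, -369.0, 16.0]]
314 [[432.0, -303.0, 18.0], [433.0, -304.0, 19.0], [431.0, -305.0, 16.0], [427.0, -307.0, 8.0], [424.0, -308.0, 2.0], [454.0, -367.0, 16.0], [456.0, -367.0, 19.0], [456.0, -369.0, 18.0]]
318 [[432.0, -303.0, 22.0], [432.0, -305.0, 21.0], [429.0, -306.0, 15.0], [426.0, -307.0, 9.0], [422.0, -308.0, 2.0], [453.0, -367.0, 17.0], [455.0, -367.0, 21.0], [456.0, -368.0, 22.0]]
```

The fingertips are pressing on the bench with 51 N. I'll ease up 4 mm and close.

Emit:
step_arm(
  increments=[
    [[66, 0, 0, 4, 0, 0, -0.2], [50, -1, 0, 0, 0, 0, 0], [50, 0, 0, 0, 0, 0, 0], [50, 0, 0, 0, 0, 0, 0], [50, 0, 0, 0, 0, 0, 0]],
  ],
)

```text
t: 11.8
tcp_pos: [0.4326, -0.34, -0.016]
tool_rot: [-0.124, 0.121, -0.695, 0.698]
contact_force: [-0.4, -0.7, -2.2]
finger_gap: 0.0545
```

```bash
python3 - <<'E'
from h import *
go(431,-339.6,-24,20)
im,d,P=tips()
for v in range(290,314,4):print(v,[P[v,u].round(0).tolist() for u in (244,250,256,400,410)])
E
```

```text
d [-1.6  0.4 -8. ] rot [0.2 0.2 0. ] t 11.8 F [-0.4 -0.7 -2.2] gap 54.5
tip [ 4.163e+02 -2.461e+02 -2.000e-01]
tip [ 4.758e+02 -4.066e+02  2.000e-01]
290 [[430.0, -302.0, 1.0], [431.0, -304.0, 0.0], [431.0, -307.0, -0.0], [455.0, -368.0, 2.0], [456.0, -372.0, 2.0]]
294 [[427.0, -302.0, -0.0], [429.0, -305.0, 1.0], [430.0, -307.0, 1.0], [453.0, -369.0, 1.0], [454.0, -374.0, 1.0]]
298 [[426.0, -303.0, 1.0], [433.0, -306.0, 11.0], [433.0, -308.0, 11.0], [454.0, -366.0, 11.0], [452.0, -375.0, 1.0]]
302 [[424.0, -303.0, 1.0], [433.0, -307.0, 14.0], [434.0, -309.0, 15.0], [454.0, -366.0, 15.0], [450.0, -375.0, 1.0]]
306 [[433.0, -305.0, 19.0], [433.0, -307.0, 18.0], [433.0, -310.0, 17.0], [454.0, -364.0, 19.0], [448.0, -376.0, 1.0]]
310 [[432.0, -306.0, 21.0], [434.0, -308.0, 22.0], [434.0, -310.0, 22.0], [453.0, -364.0, 21.0], [455.0, -368.0, 21.0]]
```

The tips are only 6 mm down the sample's side, so I'll regrip slightly deeper.

Emit:
step_arm(
  increments=[
    [[64, -1, 0, 0, 0, 0, 0], [64, 0, 0, -1, 0, 0, 0], [62, 0, 0, -3, 0, 0, 0], [50, 0, 0, -1.5, 0, 0, 0], [50, 0, 0, -1, 0, 0, 0], [50, 0, 0, 0, 0, 0, 0], [50, 0, 0, 0, 0, 0, 0]],
  ],
)

```text
t: 12.55
tcp_pos: [0.4316, -0.3395, -0.0194]
tool_rot: [-0.124, 0.121, -0.695, 0.698]
contact_force: [0.4, 1.1, 0.4]
finger_gap: 0.0546
```

```bash
python3 - <<'E'
from h import *
go(431,-339.6,-24,20)
im,d,P=tips()
for v in range(286,306,4):print(v,[P[v,u].round(0).tolist() for u in (244,250,256,400,410)])
E
```

```text
d [-0.6 -0.1 -4.6] rot [0.2 0.2 0. ] t 12.55 F [0.4 1.1 0.4] gap 54.6
tip [ 4.121e+02 -2.488e+02 -4.000e-01]
tip [ 4.731e+02 -4.129e+02 -1.000e-01]
286 [[432.0, -301.0, 1.0], [434.0, -304.0, 1.0], [434.0, -306.0, -0.0], [456.0, -366.0, 1.0], [457.0, -371.0, 0.0]]
290 [[431.0, -302.0, 1.0], [432.0, -304.0, 2.0], [433.0, -307.0, 2.0], [454.0, -367.0, 1.0], [456.0, -371.0, 1.0]]
294 [[429.0, -302.0, 1.0], [429.0, -305.0, 0.0], [430.0, -307.0, -0.0], [452.0, -368.0, 0.0], [454.0, -372.0, 1.0]]
298 [[427.0, -303.0, 0.0], [431.0, -306.0, 8.0], [432.0, -308.0, 8.0], [454.0, -366.0, 8.0], [452.0, -373.0, -0.0]]
302 [[425.0, -303.0, 1.0], [432.0, -306.0, 12.0], [433.0, -309.0, 11.0], [453.0, -365.0, 12.0], [451.0, -374.0, 1.0]]
```

Emit:
step_arm(
  increments=[
    [[50, 0, 0, 10, 0, 0, 0], [50, 0, 0, 25, 0, 0, 0], [50, 0, 0, 35, 0, 0, 0], [50, 10, 10, 35, 0, 0, -2], [50, 30, 28, 10, 0, 0, -4.5], [50, 30, 28, 0, 0, 0, -4.5], [50, 30, 28, 0, 0, 0, -4.5], [50, 30, 28, 0, 0, 0, -4.5], [50, 30, 28, 0, 0, 0, -4.5]],
  ],
)

```text
t: 13.5
tcp_pos: [0.5911, -0.1867, 0.1014]
tool_rot: [-0.037, 0.038, 0.706, -0.706]
contact_force: [-0.1, -0.4, -2.6]
finger_gap: 0.0547
```

```bash
python3 - <<'E'
from h import *
robot.grab_frame('wrist')
im,d,P=tips();save('w7',im)
go(617.4,-161.7,80,-7)
hsv=cv2.cvtColor(im,cv2.COLOR_RGB2HSV)
for r in robot.masks_of('green_swatch_center','wrist')[:2]: print(r['score'],r['bbox'],rect(P/1000,r['mask']&(d>0),.015));print(robot.state()['tcp_pos'])
E
```

```text
tip [ 597.1 -159.7  132.5]
tip [ 593.3 -210.5  132.4]
d [ 23.2  22.3 -21.2] rot [-0.1  0.3 -1.3] t 13.6 F [-1.  -0.7 -2.8] gap 54.6
0.93 [252.5, 198.4, 396.4, 418.2] (array([ 598.8, -185.1]), -5.4, array([99.1, 55.4]), np.float64(136.1))
[ 0.59169579 -0.18576478  0.10086051]
```

View pics/w7.png

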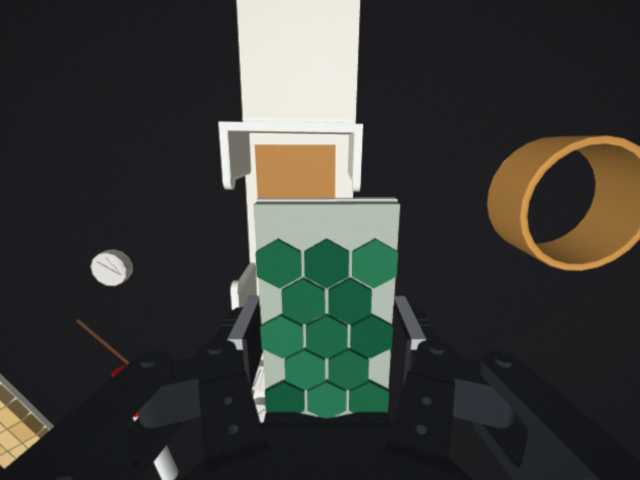

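The green sample is held level and face up. I'll align and lower it.

Emit:
step_arm(
  increments=[
    [[50, 14, 13, 0, 0, 0.1, -0.6], [50, 9, 8, -3, 0, 0.2, -0.6], [50, 0, 1, -10, 0, 0, 0], [50, 0, 0, -10, 0, 0, 0]],
  ],
)

```text
t: 14.05
tcp_pos: [0.6127, -0.1654, 0.0771]
tool_rot: [0.044, -0.04, -0.705, 0.707]
contact_force: [-0.1, 0.4, -3.6]
finger_gap: 0.0544
```

```bash
python3 - <<'E'
from h import *
go(617.4,-161.7,-3,-7)
E
```

```text
d [  4.7   3.7 -80.1] rot [ 0.1 -0.3 -0.2] t 14.05 F [-0.1  0.4 -3.6] gap 54.4
```

Emit:
step_arm(
  increments=[
    [[50, 3, 2, -10, 0, 0, 0], [50, 1, 1, -15, 0, 0, 0], [50, 0, 0, -15, 0, 0, 0], [50, 0, 0, -12, 0, 0, 0], [50, 0, 0, -8, 0, 0, 0]],
  ],
)

```text
t: 14.55
tcp_pos: [0.6121, -0.1649, 0.0101]
tool_rot: [0.048, -0.039, -0.705, 0.706]
contact_force: [0.2, -0.8, -1.5]
finger_gap: 0.0543
```

```bash
python3 - <<'E'
from h import *
go(617.4,-161.7,-3,-7)
E
```

```text
d [  5.3   3.2 -13.1] rot [ 0.1 -0.7 -0. ] t 14.55 F [ 0.2 -0.8 -1.5] gap 54.3
```

Emit:
step_arm(
  increments=[
    [[50, 4, 2.5, -3, 0.1, -0.6, 0], [50, 2, 1, -3, 0, 0, 0], [50, 0, 0, -2, 0, 0, 0], [50, 0, 0, -2, 0, 0, 0]],
  ],
)

```text
t: 14.95
tcp_pos: [0.6182, -0.1615, -0.0015]
tool_rot: [-0.044, 0.042, 0.706, -0.705]
contact_force: [0.3, 0.1, -3.0]
finger_gap: 0.0545
```

```bash
python3 - <<'E'
from h import *
go(617.4,-161.7,-3,-7)
E
```

```text
d [-0.8 -0.2 -1.5] rot [-0.1 -0.1  0. ] t 14.95 F [ 0.3  0.1 -3. ] gap 54.5
```

Emit:
step_arm(
  increments=[
    [[50, 0, 0, -1.5, 0, 0, 0], [50, 0, 0, -1, 0, 0, 0]],
  ],
)

```text
t: 15.15
tcp_pos: [0.6188, -0.1617, -0.0034]
tool_rot: [-0.044, 0.043, 0.706, -0.706]
contact_force: [-0.1, 0.6, -2.2]
finger_gap: 0.0548
```

```bash
python3 - <<'E'
from h import *
go(617.4,-161.7,-3,-7)
im,d,P=tips()
v,u=np.mgrid[0:480,0:640]
k=(u>275)&(u<375)&(v>230)&(v<390);print('top z',np.percentile(P[k][:,2],[5,50,95]))
for a in (215,260,320,380): print(a,np.median(P[a-4:a+4,290:360,2]))
E
```

```text
d [-1.4 -0.   0.4] rot [-0.  -0.1  0. ] t 15.15 F [-0.1  0.6 -2.2] gap 54.8
tip [ 625.4 -137.7   27.8]
tip [ 619.4 -187.2   27.8]
top z [29.05976338 31.70947021 32.76451388]
215 29.357463852544846
260 31.79155166914615
320 31.725381648525453
380 31.936764099739587
```

Emit:
step_arm(
  increments=[
    [[50, 0, 0, -1, 0, 0, 0], [50, 0, 0, -0.7, 0, 0, 0]],
  ],
)

```text
t: 15.4
tcp_pos: [0.6189, -0.1617, -0.0035]
tool_rot: [-0.043, 0.043, 0.706, -0.706]
contact_force: [-1.4, 0.9, 2.1]
finger_gap: 0.0543
```

It is seated, with the force now at +2 N. Release, rise and head for the blue sheet.

Emit:
step_arm(
  increments=[
    [[66, -1, 0, 0, 0, 0, 0], [66, 0, 0, 0, 0, 0, 0], [66, 0, 0, 0, 0, 0, 0], [66, 0, 0, 10, 0, 0, 0], [66, 0, 0, 30, 0, 0, 0], [66, 0, 0, 40, 0, 0, 0], [66, 0, 0, 30, 0, 0, 0]],
  ],
)

```text
t: 16.1
tcp_pos: [0.6153, -0.1609, 0.1067]
tool_rot: [-0.046, 0.041, 0.707, -0.705]
contact_force: [1.9, 0.3, -0.2]
finger_gap: 0.0659
```

```bash
python3 - <<'E'
from h import *
robot.grab_frame('wrist')
im,d,P=tips();save('w8',im)
go(621,334,80,8.5)
k=(d>0)&(abs(P[...,2]-29)<7)&(abs(P[...,0]-618)<62)&(abs(P[...,1]+161)<33);print('green',k.sum(),rect(P/1000,k,.007))
E
```

```text
tip [ 626.4 -129.2  137.7]
tip [ 618.3 -197.2  137.8]
d [  2.8 496.  -30. ] rot [ 0.   0.1 15.5] t 16.2 F [ 0.9 -0.7  0.1] gap 65.8
green 10813 (array([ 617. , -162.8]), -2.0, array([123.8,  65.2]), np.float64(28.9))
```

View pics/w8.png

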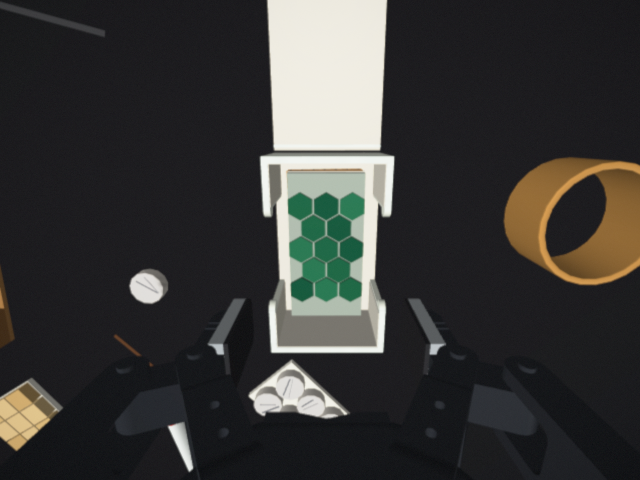

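The green sample lies face up on the pad, at (327,245) in the picture.

Emit:
step_arm(
  increments=[
    [[76, 0, 25, 0, 0, 0, 1], [76, 0, 48, 0, 0, 0, 1.6], [76, 0, 48, 0, 0, 0, 1.6], [76, 0, 48, 0, 0, 0, 1.6], [76, 0, 48, 0, 0, 0, 1.6], [76, 0, 48, 0, 0, 0, 1.6], [76, 0, 48, 0, 0, 0, 1.6], [76, 0, 48, 0, 0, 0, 1.6], [76, 0, 48, 0, 0, 0, 1.6], [76, 0, 48, 0, 0, 0, 1.6]],
  ],
)

```text
t: 17.2
tcp_pos: [0.6167, 0.3028, 0.1107]
tool_rot: [-0.053, 0.049, -0.704, 0.707]
contact_force: [1.7, -1.2, 0.1]
finger_gap: 0.076
```

Emit:
step_arm(
  increments=[
    [[76, 0, 25, 0, 0, 0, 0], [76, 0, 8, -10, 0, 0, 0], [76, 0, 2, -15, 0, 0, 0]],
  ],
)

```text
t: 17.5
tcp_pos: [0.6161, 0.3469, 0.0853]
tool_rot: [-0.058, 0.051, -0.705, 0.705]
contact_force: [0.1, -0.2, -0.5]
finger_gap: 0.0762
```

```bash
python3 - <<'E'
from h import *
robot.grab_frame('wrist')
im,d,P=tips()
go(621,334,-20,8.5)
for r in robot.masks_of('blue_sheet_center','wrist')[:3]: print(r['score'],r['bbox'],rect(P/1000,r['mask']&(d>0),.012), im[r['mask']].mean(0).round())
go(621,334,-20,8.5)
E
```

```text
tip [611.2 382.9 112.6]
tip [623.2 306.  113.1]
d [   7.   -10.7 -102.5] rot [ 0.2  0.2 -0.2] t 17.6 F [ 0.3 -0.5 -1.6] gap 76.1
0.95 [301.8, 166.9, 392.8, 318.4] (array([617.4, 330.3]), 8.0, array([119.6,  59.7]), np.float64(13.4)) [ 61. 188. 254.]
d [   6.2  -10.2 -103.8] rot [ 0.2  0.3 -0.2] t 17.65 F [ 0.3 -0.7  0.4] gap 75.9
```

Emit:
step_arm(
  increments=[
    [[76, 2, -5, -15, 0, 0, 0], [76, 2, -5, -25, 0, 0.2, 0], [74, 1, -2, -25, 0, 0, 0], [70, 0, 0, -15, 0, 0, 0], [68, 0, 0, -8, 0, 0, 0]],
  ],
)

```text
t: 18.15
tcp_pos: [0.6243, 0.3247, -0.0021]
tool_rot: [-0.054, 0.048, -0.704, 0.706]
contact_force: [0.2, 0.9, -0.4]
finger_gap: 0.0679
```

```bash
cat >> h.py <<'E'
def ftip():
    """lowest z (mm) of each finger's front edge: climb the depth jump along image columns"""
    im,d,P=tips()
    for us in (range(225,262,3),range(394,430,3)):
        zs=[]
        for u in us:
            c=P[270:330,u]; j=np.where((c[:-3,2]<4)&(c[3:,2]>c[:-3,2]+3))[0]
            if len(j): zs.append((u,270+j[0],*c[j[0]+3].round(0)))
        print([tuple(int(q) for q in z) for z in zs])
    return im,d,P
E
python3 - <<'E'
from h import *
go(619.5,333,-20,8.2)
ftip()
E
```

```text
d [ -4.8   8.3 -17.9] rot [ 0.1  0.5 -0.1] t 18.15 F [ 0.2  0.9 -0.4] gap 67.9
tip [626.7 427.7  11.8]
tip [632.4 249.7  21.6]
[(225, 306, 630, 365, 34), (228, 301, 629, 365, 29), (231, 296, 629, 365, 25), (234, 296, 629, 364, 25), (237, 296, 629, 363, 24), (240, 296, 630, 362, 24), (243, 296, 630, 360, 24)]
[(403, 312, 630, 290, 21), (406, 296, 639, 291, 23), (409, 296, 640, 291, 25), (412, 296, 641, 290, 25), (415, 296, 640, 288, 25), (418, 296, 641, 287, 26), (421, 296, 641, 286, 26), (424, 299, 641, 285, 27), (427, 304, 641, 285, 33)]
```

Emit:
step_arm(
  increments=[
    [[68, -3, 5, -3, 0, 0.3, 0], [68, -1, 3, -6, 0, 0.2, 0], [68, 0, 0, -5, 0, 0, 0], [68, 0, 0, -3, 0, 0, 0]],
  ],
)

```text
t: 18.6
tcp_pos: [0.6217, 0.3325, -0.018]
tool_rot: [-0.051, 0.05, -0.705, 0.706]
contact_force: [-0.7, -0.6, -0.9]
finger_gap: 0.0681
```

```bash
python3 - <<'E'
from h import *
go(619.5,333,-20,8.2)
im,d,P=ftip()
for r in robot.masks_of('blue_sheet_center','wrist')[:1]: print(r['bbox'],rect(P/1000,r['mask']&(d>0),.012))
E
```

```text
d [-2.2  0.5 -2. ] rot [0.1 0.1 0. ] t 18.6 F [-0.7 -0.6 -0.9] gap 68.1
tip [ 6.253e+02  4.087e+02 -5.000e-01]
tip [ 6.482e+02  2.553e+02 -5.000e-01]
[(225, 284, 697, 343, 141), (228, 301, 628, 373, 14), (231, 296, 627, 374, 8), (234, 296, 627, 372, 9), (237, 296, 628, 371, 10), (240, 296, 628, 370, 9), (243, 296, 628, 368, 10), (246, 296, 628, 367, 8), (249, 300, 625, 366, 6)]
[(397, 270, 697, 343, 141), (403, 312, 628, 298, 6), (406, 296, 637, 299, 8), (409, 290, 697, 343, 141), (412, 296, 638, 297, 9), (415, 296, 638, 296, 9), (418, 296, 638, 295, 9), (421, 296, 639, 293, 9), (424, 299, 639, 293, 12), (427, 304, 639, 293, 17)]
[247.0, 194.5, 397.7, 415.9] (array([625.3, 334.4]), 9.2, array([103.6,  61.2]), np.float64(12.3))
```

Tips are about 7 mm up. I'll go down 2 mm and close.

Emit:
step_arm(
  increments=[
    [[66, -2, 0.5, -2, 0, 0, 0], [50, 0, 0, -1.5, 0, 0, 0], [50, 0, 0, -1, 0, 0, 0], [50, 0, 0, -0.5, 0, 0, 0], [50, 0, 0, 0, 0, 0, 0], [50, 0, 0, 0, 0, 0, 0]],
  ],
)

```text
t: 19.3
tcp_pos: [0.6204, 0.3346, -0.0194]
tool_rot: [0.053, -0.048, 0.706, -0.705]
contact_force: [-0.1, 0.0, 1.4]
finger_gap: 0.0543
```

```bash
python3 - <<'E'
from h import *
go(619.5,333,-20,8.2)
im,d,P=tips()
for v in range(290,306,4):print(v,[P[v,u].round(0).tolist() for u in (250,254,402)])
E
```

```text
d [-0.9 -1.6 -0.6] rot [-0.1  0.3  0. ] t 19.3 F [-0.1  0.   1.4] gap 54.3
tip [ 6.236e+02  4.081e+02 -2.000e-01]
tip [ 6.454e+02  2.547e+02 -1.000e-01]
290 [[628.0, 369.0, 2.0], [628.0, 368.0, 1.0], [637.0, 302.0, 1.0]]
294 [[626.0, 369.0, 1.0], [626.0, 367.0, -0.0], [635.0, 302.0, 1.0]]
298 [[627.0, 368.0, 7.0], [627.0, 366.0, 7.0], [637.0, 304.0, 8.0]]
302 [[627.0, 367.0, 11.0], [628.0, 365.0, 12.0], [637.0, 305.0, 12.0]]
```

Emit:
step_arm(
  increments=[
    [[50, 0, 0, 10, 0, 0, 0], [50, 0, 0, 25, 0, 0, 0], [50, 0, 0, 40, 0, 0, 0], [50, 0, -10, 40, 0, 0, -1], [50, 0, -30, 5, 0, 0, -1.6], [50, 0, -48, 0, 0, 0, -1.6], [50, 0, -48, 0, 0, 0, -1.6], [50, 0, -48, 0, 0, 0, -1.6], [50, 0, -48, 0, 0, 0, -1.6], [50, 0, -48, 0, 0, 0, -1.6]],
  ],
)

```text
t: 20.35
tcp_pos: [0.6188, 0.0526, 0.1084]
tool_rot: [-0.01, 0.017, 0.708, -0.706]
contact_force: [0.8, 0.0, 0.2]
finger_gap: 0.0547
```

Emit:
step_arm(
  increments=[
    [[50, 0, -48, 0, 0, 0, -1.6], [50, 0, -48, 0, 0, 0, -1.6], [50, 0, -48, 0, 0, 0, -1.6], [50, 0, -40, 0, 0, 0, -1], [50, 0, -20, 0, 0, 0, 0], [50, 0, -5, 0, 0, 0, 0]],
  ],
)

```text
t: 20.95
tcp_pos: [0.6174, -0.172, 0.1118]
tool_rot: [0.048, -0.058, -0.705, 0.705]
contact_force: [0.4, 0.2, -0.4]
finger_gap: 0.0547
```

```bash
python3 - <<'E'
from h import *
robot.grab_frame('wrist')
im,d,P=tips();save('w9',im)
go(617.4,-161.7,11.6,-7)
for r in robot.masks_of('blue_sheet_center','wrist')[:2]: print(r['score'],r['bbox'],rect(P/1000,r['mask']&(d>0),.015));print(robot.state()['tcp_pos'])
E
```

```text
tip [ 614.  -150.6  142. ]
tip [ 606.2 -187.8  142.1]
d [  -0.     8.1 -100. ] rot [0.  0.8 1.6] t 21.05 F [ 0.4  0.4 -0.4] gap 54.4
0.96 [250.2, 191.3, 400.8, 420.4] (array([ 621.9, -171.1]), -8.7, array([104.6,  56.4]), np.float64(143.9))
[ 0.61732445 -0.16843887  0.11152013]
```

View pics/w9.png

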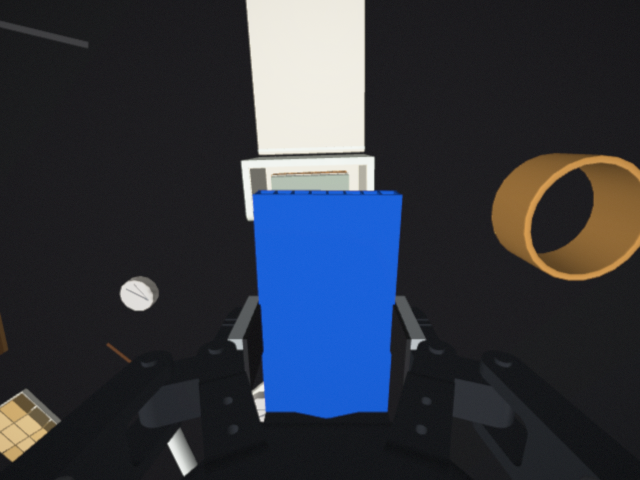

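The blue sheet is held level above the carton. I'll align and lower it.

Emit:
step_arm(
  increments=[
    [[50, -1, 5, -15, 0, 0.4, 0.8], [50, 0, 2, -20, 0, 0.4, 0.7], [50, 0, 0, -20, 0, 0, 0], [50, 0, 0, -12, 0, 0, 0], [50, 0, 0, -8, 0, 0, 0]],
  ],
)

```text
t: 21.6
tcp_pos: [0.6186, -0.1519, 0.0373]
tool_rot: [-0.037, 0.04, 0.706, -0.706]
contact_force: [3.0, -2.8, 40.4]
finger_gap: 0.0543
```

```bash
python3 - <<'E'
from h import *
go(617,-161.7,11.6,-7)
E
```

```text
d [ -1.6  -9.8 -25.7] rot [-0.   0.2 -0.7] t 21.6 F [ 3.  -2.8 40.4] gap 54.3
```

I overshot in y and the sheet touched the rim. I'll raise it and check.

Emit:
step_arm(
  increments=[
    [[50, 0, 0, 15, 0, 0, 0], [50, 0, -5, 5, 0, 0, 0], [50, 0, -4, 0, 0, 0, -0.3], [50, 0, 0, 0, 0, 0, 0]],
  ],
)

```text
t: 22.0
tcp_pos: [0.6193, -0.1576, 0.0575]
tool_rot: [-0.037, 0.04, 0.707, -0.706]
contact_force: [0.7, -0.2, -0.2]
finger_gap: 0.0548
```

```bash
python3 - <<'E'
from h import *
robot.grab_frame('top')
go(617,-161.7,11.6,-7)
im,d,P=tips()
for r in robot.masks_of('blue_sheet_center','wrist')[:1]: print(r['score'],r['bbox'],rect(P/1000,r['mask']&(d>0),.015))
for a in (205,250,300,350,400): print(a,[np.median(P[a-3:a+3,u-3:u+3],axis=(0,1)).round(1).tolist() for u in (275,326,380)])
go(617,-161.7,11.6,-7)
E
```

```text
d [ -2.1  -4.4 -45.7] rot [-0.1  0.3 -0.7] t 22.05 F [ 0.2 -0.3 -0.1] gap 54.0
tip [ 624.3 -143.3   89. ]
tip [ 618.7 -183.7   88. ]
0.68 [249.7, 190.2, 402.1, 417.8] (array([ 624.5, -159.7]), -5.8, array([102.4,  57.9]), np.float64(90.7))
205 [[674.0, -144.6, 91.6], [671.8, -163.4, 90.9], [669.4, -183.6, 89.6]]
250 [[656.6, -142.0, 91.7], [654.3, -161.5, 90.8], [651.9, -182.5, 89.8]]
300 [[635.7, -138.8, 92.0], [633.1, -159.2, 90.7], [630.2, -181.1, 89.7]]
350 [[612.8, -135.2, 91.8], [609.7, -156.6, 90.9], [606.5, -179.6, 89.7]]
400 [[587.4, -131.4, 91.9], [584.1, -153.8, 90.8], [580.5, -178.0, 89.8]]
d [ -1.9  -4.3 -45.6] rot [-0.1  0.2 -0.7] t 22.15 F [-0.6 -0.   0.1] gap 54.4
```

The sheet is still held, tilted about 2.5°, and will level out on release. I'll align it carefully.

Emit:
step_arm(
  increments=[
    [[50, -1.5, -3, 0, 0, 0.2, -0.6], [50, -0.5, -1.4, 0, 0, 0, 0], [50, 0, 0, 0, 0, 0, 0], [50, 0, 0, -6, 0, 0, 0], [50, 0, 0, -6, 0, 0, 0]],
  ],
)

```text
t: 22.65
tcp_pos: [0.6163, -0.1623, 0.0436]
tool_rot: [-0.043, 0.042, 0.707, -0.705]
contact_force: [0.3, -0.7, -0.3]
finger_gap: 0.0542
```

```bash
python3 - <<'E'
from h import *
go(617,-161.7,11.6,-7)
E
```

```text
d [  0.7   0.6 -32. ] rot [-0.1 -0.1 -0. ] t 22.65 F [ 0.3 -0.7 -0.3] gap 54.2
```

Emit:
step_arm(
  increments=[
    [[50, 0.5, 0.5, -7, 0, 0, 0], [50, 0, 0, -7, 0, 0, 0], [50, 0, 0, -6, 0, 0, 0], [50, 0, 0, -4, 0, 0, 0], [50, 0, 0, -2, 0, 0, 0]],
  ],
)

```text
t: 23.15
tcp_pos: [0.6157, -0.1611, 0.0133]
tool_rot: [-0.044, 0.041, 0.707, -0.705]
contact_force: [-0.4, 0.2, 0.2]
finger_gap: 0.0545
```

```bash
python3 - <<'E'
from h import *
go(617,-161.7,11.6,-7)
E
```

```text
d [ 1.3 -0.6 -1.7] rot [-0.2 -0.2 -0.1] t 23.15 F [-0.4  0.2  0.2] gap 54.5
```

Emit:
step_arm(
  increments=[
    [[50, 1, -0.5, -1.5, 0, 0, 0], [50, 0, 0, -1.5, 0, 0, 0], [50, 0, 0, -1, 0, 0, 0]],
  ],
)

```text
t: 23.45
tcp_pos: [0.6163, -0.1614, 0.0116]
tool_rot: [-0.044, 0.041, 0.707, -0.705]
contact_force: [-2.2, 1.1, 3.5]
finger_gap: 0.054
```

Contact. Release, settle and rise.

Emit:
step_arm(
  increments=[
    [[66, 0, 0, 0, 0, 0, 0], [66, 0, 0, 0, 0, 0, 0], [66, 0, 0, 0, 0, 0, 0], [66, 0, 0, 10, 0, 0, 0], [66, 0, 0, 30, 0, 0, 0], [66, 0, 0, 30, 0, 0, 0], [66, 0, 0, 15, 0, 0, 0]],
  ],
)

```text
t: 24.15
tcp_pos: [0.6152, -0.1611, 0.0982]
tool_rot: [-0.046, 0.04, 0.707, -0.704]
contact_force: [0.8, 0.2, 0.1]
finger_gap: 0.066
```

```bash
python3 - <<'E'
from h import *
robot.grab_frame('top')
im,d,P=tips()
hsv=cv2.cvtColor(im,cv2.COLOR_RGB2HSV)
k=(d>0)&(abs(P[...,2]-43)<9)&(abs(P[...,0]-618)<75)&(abs(P[...,1]+161)<45)&(hsv[...,1]>120)&(hsv[...,0]>95);print('blue',k.sum(),rect(P/1000,k))
p=P[k];A=np.c_[p[:,:2]-p[:,:2].mean(0),np.ones(len(p))];print('plane',np.linalg.lstsq(A,p[:,2],rcond=None)[0].round(3))
for r in robot.masks_of('white_swatch_center','wrist')[:3]: print(r['score'],r['bbox'])
im,d=robot.grab_frame('top');P=cloud('top',d)
for r in robot.masks_of('white_swatch_center','top')[:3]: print(r['score'],r['bbox'],rect(P,r['mask']&(d>0),.015))
go(442.9,-123,60,34)
E
```

```text
tip [ 624.7 -128.7  126.4]
tip [ 616.7 -196.9  126.2]
blue 13143 (array([ 616.6, -162.1]), -6.5, array([112.7,  56. ]), np.float64(41.9))
plane [-1.0000e-03 -1.0000e-03  4.1908e+01]
0.85 [249.0, 362.9, 343.9, 419.6]
0.21 [0.0, 384.6, 54.6, 456.2]
0.92 [369.8, 220.6, 395.3, 261.6] (array([ 456.9, -113.2]), 35.0, array([76.1, 54.9]), np.float64(13.6))
d [-170.4   37.4  -34.5] rot [-0.1 -0.9 40.9] t 24.4 F [ 0.   0.6 -0.5] gap 66.0
```

The blue sheet is flat (plane slope about 0), centred, with its top at 42 mm. Now the white-disc sample.

Emit:
step_arm(
  increments=[
    [[76, -28, 6, 0, 0, 0, 6.8], [76, -28, 6, 0, 0, 0, 6.8], [76, -28, 6, 0, 0, 0, 6.8], [76, -28, 6, 0, 0, 0, 6.8], [76, -28, 6, 0, 0, 0, 6.8], [76, -22, 5, -5, 0, 0, 5], [76, -6, 2, -10, 0, 0, 1], [76, 0, 0, -10, 0, 0, 0], [76, 0, 0, 0, 0, 0, 0]],
  ],
)

```text
t: 25.3
tcp_pos: [0.4304, -0.1183, 0.0564]
tool_rot: [0.199, -0.223, 0.68, -0.67]
contact_force: [-0.3, 1.3, 1.1]
finger_gap: 0.0758
```

```bash
python3 - <<'E'
from h import *
robot.grab_frame('top')
im,d,P=tips();save('w10',im)
for r in robot.masks_of('white_swatch_center','wrist')[:3]: print(r['score'],r['bbox'],rect(P/1000,r['mask']&(d>0),.015))
k=(d>0)&(P[...,2]>5)&(P[...,2]<25)&(abs(P[...,0]-443)<75)&(abs(P[...,1]+123)<70);print(k.sum(),rect(P/1000,k,.012))
go(442.9,-123,0,34)
E
```

```text
tip [413.9 -86.2  88.5]
tip [ 458.4 -150.    86.8]
0.8 [302.0, 160.8, 393.9, 329.4] (array([ 440.6, -128.1]), 34.9, array([120.6,  56.1]), np.float64(16.0))
14427 (array([ 444. , -125.8]), 34.9, array([112.5,  56.2]), np.float64(16.0))
d [ 10.4  -3.8 -57.9] rot [-0.1 -1.9 -0.7] t 25.45 F [0.  0.  0.8] gap 76.2
```

View pics/w10.png

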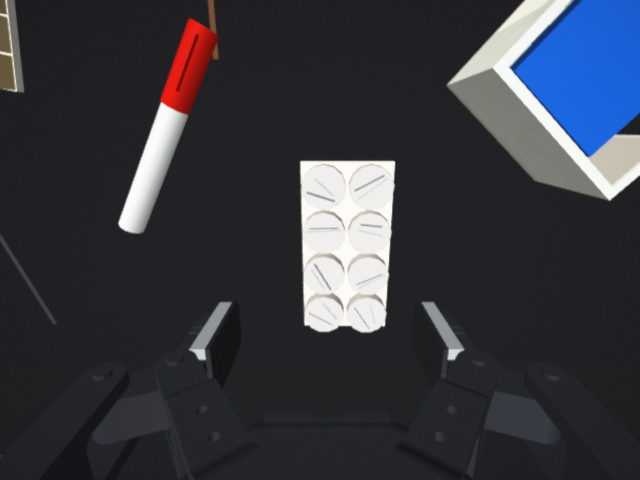

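The white-disc sample is at (346,245), clear of the marker on the left and the carton on the right. I'll descend with settling.

Emit:
step_arm(
  increments=[
    [[76, 6, -3, -5, 0, -1, 0], [76, 4, -2, -15, 0, -0.6, 0], [76, 0, 0, -20, 0, 0, 0], [72, 0, 0, -12, 0, 0, 0], [70, 0, 0, -5, 0, 0, 0]],
  ],
)

```text
t: 25.95
tcp_pos: [0.4506, -0.1278, 0.0006]
tool_rot: [-0.214, 0.208, -0.673, 0.677]
contact_force: [-0.6, 0.3, -0.9]
finger_gap: 0.0698
```

```bash
python3 - <<'E'
from h import *
go(443.5,-124.7,-20,34.7)
im,d,P=ftip()
go(443.5,-124.7,-20,34.7)
E
```

```text
d [ -7.1   3.1 -20.6] rot [ 0.2  0.5 -0. ] t 25.95 F [-0.6  0.3 -0.9] gap 69.8
tip [423.6 -58.5  15.5]
tip [ 471.4 -143.3   23.1]
[(225, 302, 436, -88, 32), (228, 297, 436, -88, 29), (231, 297, 437, -89, 28), (234, 297, 438, -90, 29), (237, 297, 439, -91, 29), (240, 297, 439, -92, 29), (243, 297, 440, -93, 29), (246, 299, 437, -95, 25), (252, 283, 441, -94, 16)]
[(394, 294, 512, -84, 160), (406, 306, 475, -155, 25), (409, 297, 480, -151, 28), (412, 297, 481, -151, 31), (415, 297, 481, -153, 29), (418, 296, 512, -84, 160), (421, 297, 483, -155, 29), (424, 277, 512, -84, 160), (427, 300, 484, -156, 32)]
d [ -6.8   3.  -20.3] rot [ 0.2  0.4 -0. ] t 26.0 F [-1.   0.1 -0.5] gap 69.8
```

Emit:
step_arm(
  increments=[
    [[68, -3.5, 1.5, -4, 0.1, 0.3, 0], [68, -3, 1.5, -6, 0.1, 0.2, 0], [66, 0, 0, -5, 0, 0, 0], [66, 0, 0, -3, 0, 0, 0]],
  ],
)

```text
t: 26.4
tcp_pos: [0.4453, -0.1254, -0.0177]
tool_rot: [-0.212, 0.21, -0.675, 0.675]
contact_force: [0.3, -0.7, 0.3]
finger_gap: 0.066
```

```bash
python3 - <<'E'
from h import *
go(443.5,-124.7,-20,34.7)
im,d,P=ftip()
k=(d>0)&(P[...,2]>5)&(P[...,2]<19)&(abs(P[...,0]-443)<75)&(abs(P[...,1]+123)<70)&(im.min(2)>130);print(k.sum(),rect(P/1000,k,.012))
E
```

```text
d [-1.8  0.7 -2.3] rot [ 0.   0.1 -0. ] t 26.4 F [ 0.3 -0.7  0.3] gap 66.0
tip [409.1 -47.4  -0.5]
tip [ 5.044e+02 -1.835e+02 -4.000e-01]
[(225, 307, 427, -87, 13), (228, 305, 433, -87, 18), (231, 300, 433, -87, 14), (234, 296, 433, -87, 11), (237, 295, 433, -88, 8), (240, 295, 433, -89, 8), (243, 295, 434, -90, 8), (246, 295, 435, -91, 9), (249, 295, 436, -92, 9), (252, 304, 430, -96, 4), (255, 293, 441, -94, 15)]
[(397, 287, 473, -145, 2), (400, 318, 463, -155, 5), (403, 295, 473, -148, 7), (406, 295, 474, -148, 8), (409, 289, 508, -82, 141), (412, 295, 476, -150, 8), (415, 295, 508, -82, 141), (418, 293, 508, -82, 141), (421, 298, 477, -152, 12), (424, 304, 477, -152, 17), (427, 307, 476, -156, 13)]
25494 (array([ 445.1, -126.3]), 34.8, array([109.9,  79.1]), np.float64(15.2))
```

Tips are about 6 mm up. Down 1.5 mm and close.

Emit:
step_arm(
  increments=[
    [[64, -1, 0.5, -2, 0, 0, 0], [50, 0, 0, -1.5, 0, 0, 0], [50, 0, 0, -1, 0, 0, 0], [50, 0, 0, -0.5, 0, 0, 0], [50, 0, 0, 0, 0, 0, 0], [50, 0, 0, 0, 0, 0, 0]],
  ],
)

```text
t: 27.05
tcp_pos: [0.4439, -0.1247, -0.0194]
tool_rot: [-0.212, 0.211, -0.674, 0.675]
contact_force: [-0.5, -1.7, 0.0]
finger_gap: 0.0548
```

Emit:
step_arm(
  increments=[
    [[50, 0, 0, 8, 0, 0, 0], [50, 0, 0, 20, 0, 0, 0], [50, 0, 0, 35, 0, 0, 0], [50, 0, 0, 40, 0, 0, 0], [50, 0, 0, 20, 0, 0, 0], [50, 0, 0, 0, 0, 0, 0]],
  ],
)

```text
t: 27.65
tcp_pos: [0.4411, -0.1233, 0.1071]
tool_rot: [0.21, -0.212, 0.676, -0.674]
contact_force: [0.6, -0.4, -2.4]
finger_gap: 0.0546
```

```bash
python3 - <<'E'
from h import *
robot.grab_frame('top')
go(617.4,-161.7,100,-7)
im,d,P=tips()
k=(d>0)&(d<.2)&(im.min(2)>130)
v,u=np.mgrid[0:480,0:640];k&=(u>245)&(u<405)&(v>180)&(v<420);print(k.sum(),rect(P/1000,k,.012))
p=P[k];A=np.c_[p[:,:2]-p[:,:2].mean(0),np.ones(len(p))];print('plane',np.linalg.lstsq(A,p[:,2],rcond=None)[0].round(3))
print(robot.state()['tcp_pos'])
E
```

```text
d [177.1 -38.7  -5.8] rot [ -0.3  -0.2 -41.8] t 27.7 F [ 0.3  1.4 -1.9] gap 54.2
tip [ 438.2 -111.4  129.5]
tip [ 451.6 -130.1  129.3]
28041 (array([ 440.3, -123.1]), 34.9, array([109.3,  66.7]), np.float64(139.5))
plane [-2.00000e-02 -4.00000e-03  1.37521e+02]
[ 0.43920192 -0.12251326  0.10443192]
```

It is held level. On to the carton.

Emit:
step_arm(
  increments=[
    [[50, 14, -3, 0, 0, 0, -3], [50, 28, -6, 0, 0, 0, -6.8], [50, 28, -6, 0, 0, 0, -6.8], [50, 28, -6, 0, 0, 0, -6.8], [50, 28, -6, 0, 0, 0, -6.8], [50, 26, -6, 0, 0, 0, -6], [50, 15, -3, 0, 0, 0, -4], [50, 6, -1, 0, 0, 0, -1], [50, 0, 0, 0, 0, 0, 0], [50, 0, 0, 0, 0, 0, 0]],
  ],
)

```text
t: 28.75
tcp_pos: [0.6027, -0.1546, 0.081]
tool_rot: [-0.064, 0.036, 0.716, -0.694]
contact_force: [-0.3, 0.3, -2.5]
finger_gap: 0.0546
```

```bash
python3 - <<'E'
from h import *
robot.grab_frame('top')
go(617.4,-161.7,22.6,-7)
im,d,P=tips();save('w11',im)
k=(d>0)&(d<.2)&(im.min(2)>110)&(P[...,2]>120)
v,u=np.mgrid[0:480,0:640];k&=(u>240)&(u<410)&(v>180)&(v<420);print(k.sum(),rect(P/1000,k,.02))
for a in (205,300,400): print(a,[np.median(P[a-3:a+3,u-3:u+3],axis=(0,1)).round(1).tolist() for u in (285,365)])
go(617.4,-161.7,22.6,-7)
E
```

```text
d [ 15.   -7.2 -58.5] rot [-2.  -2.2  1.1] t 28.8 F [ 0.2 -0.3 -2.6] gap 54.3
tip [ 614.1 -147.1  106.5]
tip [ 611.3 -172.4  105.8]
83 (array([ 616.3, -159.6]), 81.2, array([15.5,  2. ]), np.float64(170.4))
205 [[659.1, -148.5, 115.0], [654.9, -177.7, 113.9]]
300 [[621.6, -141.9, 117.2], [616.8, -173.6, 116.0]]
400 [[573.2, -133.5, 118.9], [568.5, -168.5, 117.9]]
d [ 14.7  -7.1 -59.1] rot [-2.  -2.1  1.1] t 28.85 F [ 0.4 -0.4 -1.3] gap 54.8
```

View pics/w11.png

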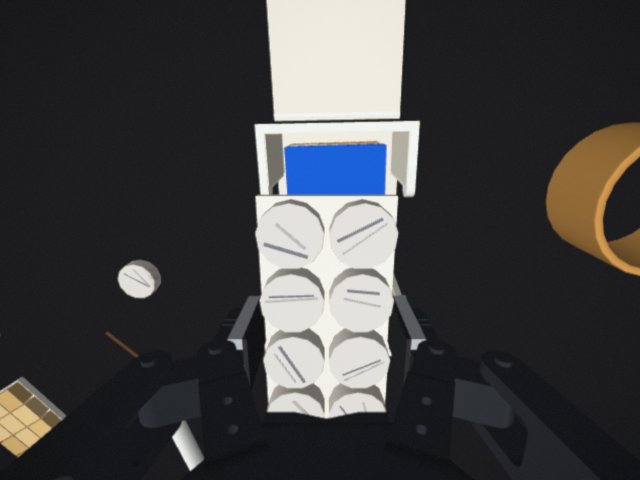

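The white sample is held over the carton. The tool has tilted about 3° and drifted, so I correct both before lowering.

Emit:
step_arm(
  increments=[
    [[50, 8, -4, 3, -1, -1, 0.6], [50, 5, -2, 0, -1, -1, 0.5], [50, 1, -1, 0, 0, 0, 0], [50, 0, 0, 0, 0, 0, 0]],
  ],
)

```text
t: 29.25
tcp_pos: [0.6165, -0.1617, 0.0865]
tool_rot: [0.041, -0.043, -0.704, 0.707]
contact_force: [0.4, 0.3, -2.4]
finger_gap: 0.0545
```

```bash
python3 - <<'E'
from h import *
robot.grab_frame('top')
go(617.4,-161.7,22.6,-7)
im,d,P=tips()
for a in (205,300,400): print(a,[np.median(P[a-3:a+3,u-3:u+3],axis=(0,1)).round(1).tolist() for u in (285,365)])
m=robot.masks_of('white_swatch_center','wrist')
for r in m[:1]: print(r['bbox'],rect(P/1000,r['mask']&(d>0),.015))
go(617.4,-161.7,22.6,-7)
E
```

```text
d [  1.1  -0.2 -63.8] rot [ 0.2  0.1 -0.2] t 29.3 F [-0.5  0.3 -1.8] gap 54.7
tip [ 623.  -149.5  111.1]
tip [ 619.8 -173.1  111.1]
205 [[671.2, -153.0, 121.2], [667.7, -182.2, 121.4]]
300 [[633.5, -147.2, 121.8], [629.5, -179.0, 121.9]]
400 [[584.8, -139.5, 121.4], [580.8, -174.9, 121.5]]
[257.9, 195.2, 396.3, 417.7] (array([ 617.2, -162.1]), -6.8, array([109.1,  56.6]), np.float64(121.3))
d [  1.3  -0.1 -63.5] rot [ 0.2  0.1 -0.2] t 29.4 F [ 0.  -0.5 -2.9] gap 54.6
```

Emit:
step_arm(
  increments=[
    [[50, 1, 0, -5, 0, 0, 0], [50, 0, 0, -10, 0, 0, 0], [50, 0, 0, -10, 0, 0, 0], [50, 0, 0, -6, 0, 0, 0], [50, 0, 0, 0, 0, 0, 0]],
  ],
)

```text
t: 29.9
tcp_pos: [0.6163, -0.1615, 0.0512]
tool_rot: [0.043, -0.042, -0.705, 0.707]
contact_force: [-0.7, 0.3, -2.5]
finger_gap: 0.0547
```

```bash
python3 - <<'E'
from h import *
go(617.4,-161.7,22.6,-7)
E
```

```text
d [  1.1  -0.2 -28.6] rot [ 0.2 -0.1 -0.1] t 29.9 F [-0.7  0.3 -2.5] gap 54.7
```

Emit:
step_arm(
  increments=[
    [[50, 1, 0, -5, 0, 0, 0], [50, 0, 0, -7, 0, 0, 0], [50, 0, 0, -6, 0, 0, 0], [50, 0, 0, -4, 0, 0, 0], [50, 0, 0, -2, 0, 0, 0], [50, 0, 0, -1, 0, 0, 0]],
  ],
)

```text
t: 30.5
tcp_pos: [0.6176, -0.1616, 0.0238]
tool_rot: [0.043, -0.042, -0.705, 0.707]
contact_force: [-0.6, 0.7, -3.0]
finger_gap: 0.0547
```

```bash
python3 - <<'E'
from h import *
go(617.4,-161.7,22.6,-7)
im,d,P=tips()
for a in (205,300,400): print(a,[np.median(P[a-3:a+3,u-3:u+3],axis=(0,1)).round(1).tolist() for u in (285,365)])
E
```

```text
d [-0.2 -0.1 -1.2] rot [ 0.2 -0.1 -0.1] t 30.5 F [-0.6  0.7 -3. ] gap 54.7
tip [ 624.7 -149.2   48.5]
tip [ 621.3 -173.7   48.5]
205 [[672.7, -153.1, 58.3], [669.1, -182.3, 58.9]]
300 [[634.7, -147.2, 59.0], [631.0, -179.0, 59.1]]
400 [[585.9, -139.7, 58.9], [582.2, -174.9, 59.3]]
```

Emit:
step_arm(
  increments=[
    [[50, 0, 0, -1, 0, 0, 0], [50, 0, 0, -1, 0, 0, 0], [50, 0, 0, -0.7, 0, 0, 0]],
  ],
)

```text
t: 30.85
tcp_pos: [0.6178, -0.1616, 0.0234]
tool_rot: [0.042, -0.042, -0.705, 0.707]
contact_force: [-1.2, -0.0, 2.0]
finger_gap: 0.0545
```

It is seated. Release and rise.

Emit:
step_arm(
  increments=[
    [[66, 0, 0, 0, 0, 0, 0], [66, 0, 0, 0, 0, 0, 0], [66, 0, 0, 0, 0, 0, 0], [66, 0, 0, 10, 0, 0, 0], [66, 0, 0, 30, 0, 0, 0], [66, 0, 0, 40, 0, 0, 0], [66, 0, 0, 40, 0, 0, 0], [66, -20, 0, 20, 0, 0, 0], [66, -20, 0, 0, 0, 0, 0], [66, 0, 0, 0, 0, 0, 0]],
  ],
)

```text
t: 31.85
tcp_pos: [0.579, -0.1623, 0.1725]
tool_rot: [0.04, -0.045, -0.704, 0.708]
contact_force: [-0.1, 0.5, -0.3]
finger_gap: 0.0663
```

```bash
python3 - <<'E'
from h import *
robot.grab_frame('top')
im,d,P=tips();save('w12',im)
for r in robot.masks_of('white_swatch_center','wrist')[:1]:
    k=r['mask']&(d>0);print(r['bbox'],rect(P/1000,k,.008))
    p=P[k];p=p[abs(p[:,2]-np.median(p[:,2]))<3];A=np.c_[p[:,:2]-p[:,:2].mean(0),np.ones(len(p))];print('plane',np.linalg.lstsq(A,p[:,2],rcond=None)[0].round(3))
print(robot.state()['tcp_pos'])
im,d=robot.grab_frame('scene');save('s2',im)
E
```

```text
tip [ 589.  -129.7  199.4]
tip [ 580.9 -197.6  199.9]
[285.3, 116.9, 354.2, 255.2] (array([ 618.3, -162.4]), -6.4, array([110. ,  53.7]), np.float64(57.4))
plane [ 0.0000e+00 -1.0000e-03  5.7747e+01]
[ 0.58126857 -0.16253779  0.17102467]
```

View pics/w12.png

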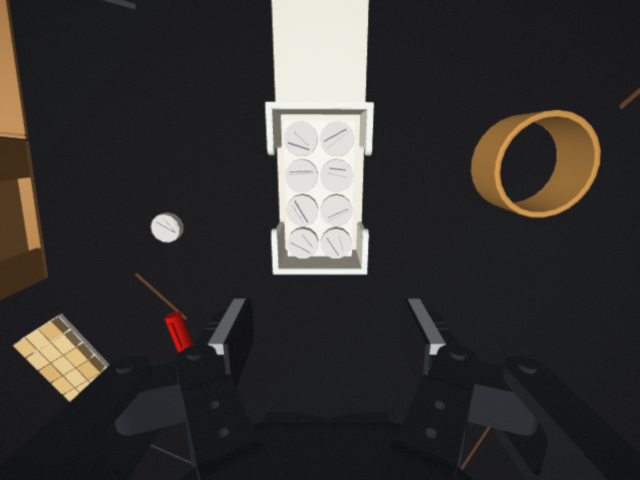

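The white sample lies level in the carton at (320,185), top at 57.7 mm with slope about 0. The loose disc (167,228), tape roll (537,163), beige sample (60,357) and marker (178,330) all look undisturbed. The gripper is clear, so I hand in.

```bash
python3 -c "
from rig import robot
print(robot.job_done())"
```

```text
the job is handed in; nothing more can be done
None
```

The white carton is packed in the order asked and handed in at about 32 s of the 104 s. From the floor up it holds the brown pad, the green hexagon sample, the blue sheet and the white round-disc sample. Both stone samples were lowered to a light contact of about 2 N before I let go.

**Last checks:**
- **Position:** The wrist camera puts the white sample within about 1 mm of the carton centre and about 1° of its direction. It lies level, with its top at 57.7 mm against about 58 mm expected.
- **Lower layers:** After each release the pad and the blue sheet measured within 1 mm of centre, and the blue sheet's slope was about 0. The green sample's measurement after release also took in parts of the carton, so I judged it from the picture, where it lay flat and centred.
- **Bystanders:** The beige sample, tape roll, marker and loose disc looked undisturbed in the last wrist picture. I judged that by eye and did not measure it.

**What disagreed or went wrong:**
- **Tool height:** The reported TCP height did not match the fingertip height seen by two cameras, so I went by the cameras.
- **Bench press:** The open fingertips pressed on the bench with 51 N for a moment at the green pick. That is under the 120 N wrist limit. I took the 40 N limit to cover the arm and gripper body only, not the fingertips.
- **Rim touch:** The blue sheet touched the carton rim once, with the wrist reading about 40 N. I raised it, realigned it and set it down flat.
- **Final scene picture:** It could not be viewed because the picture limit had been reached.

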